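# Put the check weight back in its sprung case

### The job

One brass check weight has been left out of its grey case: press the thumb pad on the front of the case until the sprung lid pops open, stand the smaller of the two brass weights on the bench upright in the empty well, and then push the lid down until it snaps shut and stays latched. The mechanism is delicate: feel your way, keep below 20 N on the pad and 25 N on the lid and the rest of the case, set the weight down gently, and leave the other things where they are.

Things in the scene. Friction and masses are not known exactly. Their poses are not given: they have to be found in the camera images.
- case: Grey plastic case screwed to the bench, base 120 (x) x 110 (y) x 40 mm, 4 mm walls; 56 mm high with the lid shut. Origin: centre of the underside; x points from the latch (robot's side) to the hinge. Inside a black insert, top 18 mm up, with two wells 12 mm deep: the empty one, 30 mm across, at x 0, y -22 mm; one at x 0, y +26 mm holds a small weight that stays. Low screw lugs at each side.
- empty_well (a point): Centre of the floor of the empty well, 6 mm above the case's underside; 30 mm across, 12 mm deep, small chamfer. Axes as the case. Here the foot of the weight must stand.
- thumb_paddle (a point): On the black latch rocker in front of the case, 35 mm above the bench: where the middle of the thumb pad's face (30 along x, 28 mm wide) lies when screwed right down. Each pad stands an unknown 0 to 12 mm higher. Pivot 34 mm behind, hook arm 23 mm behind and 26 mm tall. From touching, press straight down: 2 to 3 N; it lets the lid go after 5.5 to 9 mm (unknown), stop after 10 mm.
- lid (a joint): Lid angle (rad): within 0.01 of 0 when latched, 1.85 when open (leaning back). A damped spring always pushes it open (2.4 N at the front edge when shut, 0.8 N when open; opens in about 1 s): it stays shut only if the hook has caught. To shut, swing it from behind and press its front part down: the hook's ramp resists with 6 to 10 N, snaps in, and the lid meets a hard stop 2 mm lower.
- lid_hinge (a point): Middle of the lid's hinge axis, 63 mm behind the case's centre and 40 mm above its underside; the axis runs along the case's y.
- lid_front (a point): Point on the lid's outer (upper) face, middle line, 98 mm from the hinge axis and 25 mm from the front edge: the place to push. Its x lies along the lid towards the hinge, z is the outer face's normal. The lid is a shallow shell 120 long x 110 wide x 16 mm thick; its outer face lies 16 mm from the plane through the hinge axis.
- small_weight_center (a point): Middle (half-way up) of the smaller brass weight standing on the bench: cylinder 26 mm wide and 30 mm high with a 15 mm wide knob on top, 41 mm high in all, about 0.2 kg. Its foot is 20.5 mm below this point. Grasp it across the upper part of the cylinder (20 to 30 mm above the foot).
- large_weight: The larger brass weight on the bench, 33 mm wide, 52 mm high, origin at the centre of its underside; too big for the well, stays where it is.
- stored_weight: The brass weight, 21 mm wide and 33 mm high, already in the other well; origin at the centre of its underside; it stays there.
- timer: White countdown timer, 62x66x19 mm, origin under its centre; bystander.
- stopper: Red-brown rubber stopper, 36x36x30 mm, origin under its centre; bystander.
- sample_pot: White sample pot with a lid, 46x46x50 mm, origin under its centre; bystander.
- calculator: Dark pocket calculator, 125x72x16 mm, origin under its centre; bystander.
- marker: Marker pen lying down, 132 mm long; bystander.

How it is judged:
On the way, in this order (a step that is already met when the one before it is completed fails the run):
1. the thumb pad has been pressed and the sprung lid stands open (value of joint lid above 1.6 rad), for 0.2 s.
2. the smaller weight stands in the empty well, let go, with the lid still open (distance between small_weight_center and empty_well below 0.024 m and horizontal distance between small_weight_center and empty_well below 0.004 m and angle between small_weight_center's own z axis and vertical below 0.1 rad and contact force between the fingers and small_weight below 0.1 N and value of joint lid above 1.2 rad), for 0.2 s.
At the end, for the whole second after the job is handed in: Lid shut and held by its latch (lid angle below 0.03 rad); the smaller weight upright (0.1 rad) on the floor of the empty well (within 4 mm of its axis, raised under 3 mm); the other weight still in its own well (value of joint lid below 0.03 rad and distance between small_weight_center and empty_well below 0.024 m and horizontal distance between small_weight_center and empty_well below 0.004 m and angle between small_weight_center's own z axis and vertical below 0.1 rad and z of stored_weight in the frame of case below 0.01 m); the robot touches nothing.
It fails at once if the thumb pad is pressed with more than 20 N (contact force between any of the arm, the fingers, small_weight and latch above 20 N).
It fails at once if the lid is pushed with more than 25 N (contact force between any of the arm, the fingers, small_weight and lid above 25 N).
It fails at once if the case is pushed with more than 25 N (contact force between any of the arm, the fingers, small_weight and case above 25 N).
It fails at once if a bystander is moved by more than 15 mm (distance of any of large_weight, stored_weight, timer, stopper, sample_pot, calculator, marker from where it was at the start of the episode above 0.015 m).
It also fails if it takes over 72 s, if anything falls off the work surface, if the arm or the gripper's body presses on something with over 40 N, if the wrist force passes 120 N, or if a joint passes its speed limit or range.

### The arm

A 6-joint arm with a two-finger parallel gripper is mounted at the origin on a cart in front of the work surface, level with it; the furniture and walls round the work are solid. World frame = base frame: x ahead of the robot, y to its left, z up, the work surface at z = 0. Lengths are in m, angles in rad, forces in N, time in s.
With the tool pointing down it reaches from about 0.35 to 0.775 m from the base axis. Payload 7.3 kg.
Tool frame: the origin (TCP) lies at the very end of the fingers, on their centre line; the grasp point (between the pads) lies 19 mm behind it; z points along the fingers, y is the line along which they close (so a half turn about z gives the same grasp; the last joint's range is limited). The gripper opens to 92 mm and grips with 3 to 60 N. Pads are 19 mm wide; open, the fingers measure 130 mm over their backs; the gripper's body (75 mm by 190 mm) begins 47 mm behind the grasp point.
Start: joints at [-1.425, 0.342, 1.524, -0, 1.275, -0.146], TCP at [0.151, -0.503, 0.189] pointing down, gripper open.
Joint ranges: [-2.53, 2.53], [-0.77, 2.02], [0.04, 2.7], [-1, 4.14], [0.28, 2.66], [-3.11, 3.11]. Speed limits (rad/s): [2.57, 2.57, 3.14, 3.14, 3.14, 3.14].

### API

Orientations are given as [roll, pitch, yaw] about the fixed x, y, z axes, in that order (R = Rz(yaw) Ry(pitch) Rx(roll)).
In Python, from cell import robot gives the robot as it stands. The module is installed in compiled form; this text tells all that it offers.
- The arm moves only by the tool arm_command, never from a script. Its argument "moves" is a list of rows, each a list of 3 entries, a list of its own where there are three numbers: the shift along the tool's x, y, z in m, then the turn, a rotation vector about the tool's x, y, z in rad, then the finger opening in m, from 0 to 0.0918. In form: [[[dx, dy, dz], [ax, ay, az], claw], ...]. A call has exactly 5 rows; each row is the pose to reach, as a shift and turn from the pose commanded when the call began, along the tool's axes at that moment; what a row does not reach only later rows make up. A row lasts 1/10 s, in which the tool goes at most 50 mm and 8.59 degrees, less where a joint would pass 70% of its speed; a pose out of reach is approached as far as the arm can. A call with a gripper value outside its range is refused whole. The fingers move at their own pace and stop on an object; "squeeze" is the grip in N (left out, the last holds). Time passes only in rows, so rows that repeat a pose let the fingers close, or fill a call up. It gives the time, the measured TCP pose, the force, the opening and the grip force at its end, in the units of the state.
- robot.observe(): the state, without advancing time (a new reading comes with each control period).
- robot.read_camera(name): name is "side" or "top"; returns the picture (400x640x3 uint8, red, green, blue); there is no depth.
- robot.camera_model(name): a dict with "fx", "fy", "cx", "cy" (pixels), "R" (3x3) and "t" (3): a world point X has camera coordinates R X + t. Camera axes: x right, y down, z forward; pixel columns grow to the right and rows downward; lengths in m; the calibration is good to about 2 mm. A picture is of the moment at which its call begins. camera_model takes no time and is no camera call.
- robot.hand_in(): hands the job in; it is judged then, once.
The state is a dict: "time": time; "qpos": joint angles; "qvel": joint speeds; "joint_efforts": joint torques, N m; "tool_pos": TCP position; "tool_rot": TCP orientation; "contact_force": force on the tool from outside, world axes, zero at the start; "torque": the same for the moment, N m; "opening": finger opening in m; "grip_force": force on a finger pad.
Only numpy, scipy, OpenCV 4.12 (cv2) and the standard library are available. Lean on these libraries where they do the work, as an engineer would, in place of code of your own. Each camera call takes 0.05 s, during which the arm holds its last target. There are 200 camera calls.

## Working session

There is one attempt and no reset: what is moved stays moved. The work goes in short steps, Python scripts to look and compute and a tool call to move; the robot and the scene stay as the last step left them, time stands still between calls to the robot, and variables do not carry over. Pictures are saved under pics/ and viewed, at most 10 in all, crops included, and the job is handed in when it is done.

Besides the shell and the picture viewer there is one more tool, called after "Request:" as name(argument=value, ...) on one line, values as JSON. arm_command: Moves the arm, as the interface text tells. Its arguments: {"type":"object","properties":{"moves":{"type":"array"},"squeeze":{"type":"number"}},"required":["moves"]}

```bash
mkdir -p pics; python3 - <<'E'
from cell import robot
import cv2
for n in("side","top"):
    cv2.imwrite(f"pics/{n}0.png",robot.read_camera(n)[:,:,::-1])
    m=robot.camera_model(n);print(n,m)
s=robot.observe();print(s)
E
```

```text
side {'fx': 413.6204236891316, 'fy': 413.6204236891316, 'cx': 320.61698841345196, 'cy': 202.73154179472644, 'R': array([[-0.82730679, -0.56130884,  0.02226816],
       [-0.35317295,  0.48889322, -0.79765424],
       [ 0.43684362, -0.66776928, -0.60270378]]), 't': array([0.3873659 , 0.2727044 , 0.94956506])}
top {'fx': 434.08213000767125, 'fy': 434.08213000767125, 'cx': 315.9162343773439, 'cy': 201.4518988277694, 'R': array([[-0.02846978, -0.99952968, -0.0113967 ],
       [-0.99474635,  0.02945142, -0.09804237],
       [ 0.09833191,  0.00854558, -0.99511698]]), 't': array([-0.04534803,  0.52885295,  1.48630442])}
{'time': 0.1, 'qpos': array([-1.42500444e+00,  3.42671611e-01,  1.52489131e+00,  3.29829308e-05,
        1.27541336e+00, -1.46023333e-01]), 'qvel': array([-0.00027429, -0.00253296, -0.00283449,  0.00026525, -0.00154527,
        0.00078454]), 'joint_efforts': array([ 1.21019631e-03, -4.32003701e+01, -2.44695532e+01,  7.19132437e-02,
        5.26160456e-02, -6.17665091e-05]), 'tool_pos': array([ 0.15099905, -0.50239483,  0.1882154 ]), 'tool_rot': array([-3.14022834e+00, -2.32530301e-04,  2.91805440e-01]), 'contact_force': array([-0.22846631,  0.09347785, -0.21410343]), 'torque': array([ 0.01036081, -0.00048746, -0.00836106]), 'grip_force': 0.0, 'opening': 0.09193013607700237}
```

View pics/side0.png

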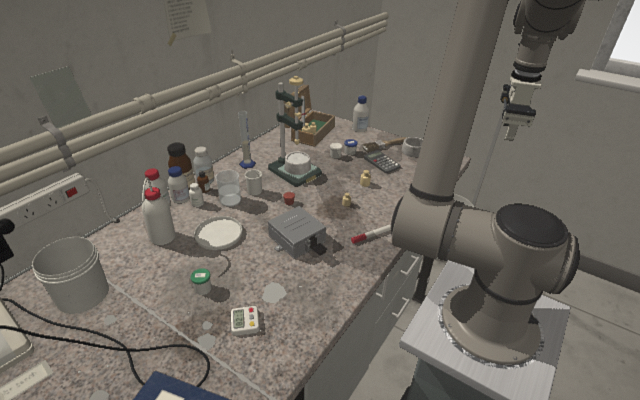

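View pics/top0.png

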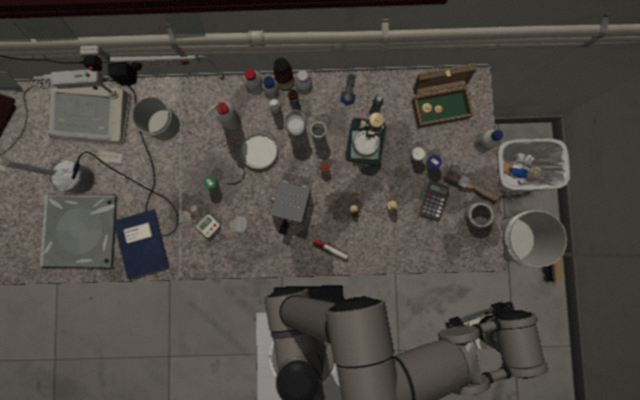

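The side view shows the case at (297,230), its paddle at (317,245), and brass weights at (347,200) and (366,178). In the top view these are at (291,202), (283,227), (354,209) and (392,205). I'll zoom in next.

```bash
cat > h.py <<'E'
import numpy as np,cv2
from cell import robot
M={n:robot.camera_model(n) for n in("side","top")}
def ray(n,u,v):
    m=M[n];R=np.array(m["R"]);d=R.T@np.array([(u-m["cx"])/m["fx"],(v-m["cy"])/m["fy"],1]);return -R.T@m["t"],d/np.linalg.norm(d)
def plane(n,u,v,z):
    c,d=ray(n,u,v);return c+d*(z-c[2])/d[2]
def tri(ps,pt):
    A=np.zeros((3,3));b=np.zeros(3)
    for n,p in(("side",ps),("top",pt)):
        c,d=ray(n,*p);P=np.eye(3)-np.outer(d,d);A+=P;b+=P@c
    x=np.linalg.solve(A,b);return x
def proj(n,X):
    m=M[n];c=np.array(m["R"])@X+m["t"];return np.array([m["fx"]*c[0]/c[2]+m["cx"],m["fy"]*c[1]/c[2]+m["cy"]])
E
python3 - <<'E'
from h import *
s=cv2.imread("pics/side0.png");t=cv2.imread("pics/top0.png")
f=lambda i,x,y,w,h,k:cv2.resize(i[y:y+h,x:x+w],None,fx=k,fy=k,interpolation=cv2.INTER_CUBIC)
a=f(s,260,165,133,100,6);b=f(t,265,170,133,80,6)
cv2.imwrite("pics/c1.png",a);cv2.imwrite("pics/c2.png",b)
for n,i in(("side",s),("top",t)):
    h=cv2.cvtColor(i,cv2.COLOR_BGR2HSV)
    m=cv2.inRange(h,(15,75,90),(32,255,255))
    k,_,st,c=cv2.connectedComponentsWithStats(m)
    print(n,[(st[j].tolist(),c[j].round(1).tolist()) for j in range(1,k) if st[j][4]>8])
E
```

```text
side [([289, 76, 14, 9, 94], [295.6, 80.6]), ([298, 85, 10, 9, 33], [301.4, 88.2]), ([285, 102, 8, 8, 21], [288.9, 104.4]), ([305, 108, 8, 11, 41], [307.7, 112.0]), ([314, 111, 8, 3, 11], [317.5, 112.4]), ([294, 112, 7, 7, 29], [297.9, 114.6]), ([326, 115, 8, 10, 21], [329.7, 119.2]), ([299, 122, 17, 14, 141], [308.6, 128.6]), ([294, 139, 6, 5, 23], [296.6, 140.8]), ([393, 138, 12, 3, 15], [398.4, 139.3]), ([383, 141, 9, 3, 16], [387.3, 141.9]), ([360, 170, 10, 17, 126], [365.0, 178.4]), ([307, 176, 9, 6, 17], [311.6, 178.3]), ([342, 193, 9, 13, 84], [346.0, 199.7]), ([250, 321, 4, 5, 18], [251.5, 323.2])]
top [([458, 65, 8, 3, 11], [462.2, 65.9]), ([441, 68, 10, 9, 46], [447.2, 71.7]), ([453, 81, 12, 6, 31], [458.9, 83.3]), ([419, 84, 33, 11, 94], [433.9, 88.2]), ([422, 103, 10, 10, 78], [426.5, 107.3]), ([435, 105, 7, 8, 44], [437.8, 108.5]), ([369, 112, 15, 15, 168], [376.0, 119.3]), ([361, 121, 5, 6, 20], [362.8, 123.4]), ([370, 131, 5, 3, 13], [371.8, 132.2]), ([504, 162, 9, 11, 54], [506.8, 166.4]), ([467, 182, 29, 16, 87], [480.3, 189.8]), ([387, 201, 10, 9, 67], [391.5, 204.7]), ([350, 205, 8, 7, 43], [353.5, 207.8]), ([205, 231, 4, 4, 10], [206.7, 232.7]), ([555, 259, 8, 23, 156], [558.8, 270.6])]
```

View pics/c1.png

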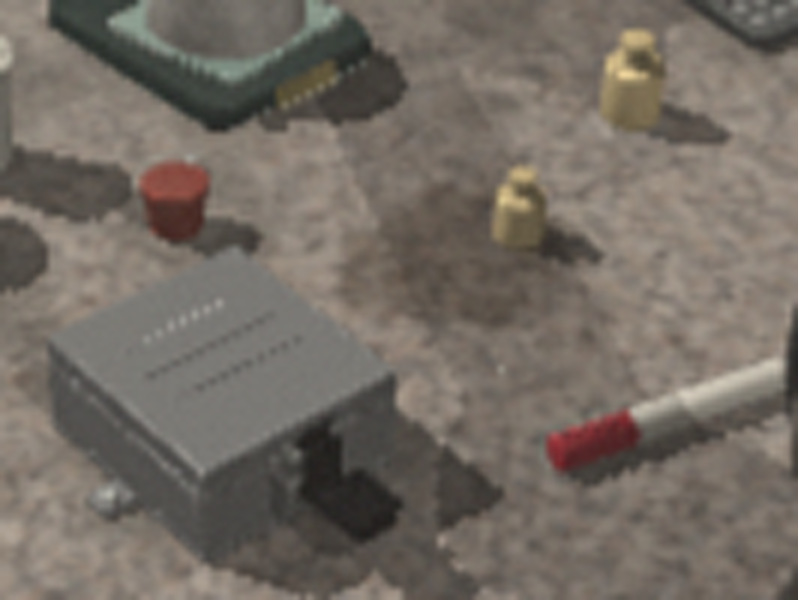

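View pics/c2.png

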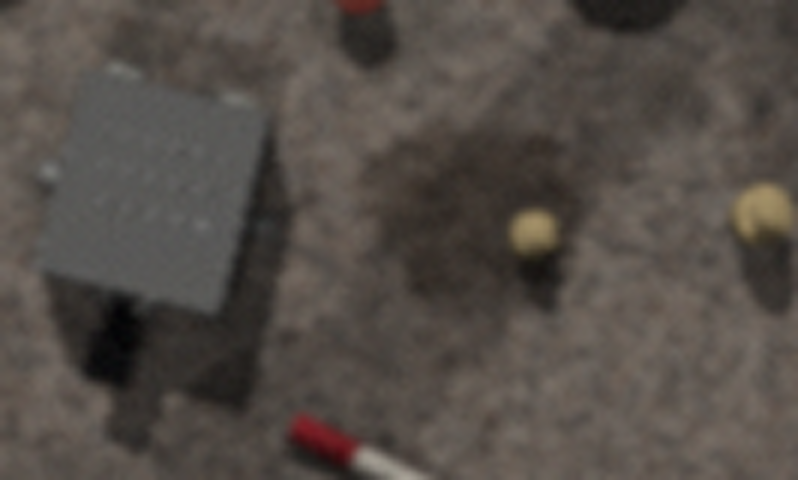

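The crops show the lid's four top corners, with side (205,475) and (393,375) on the front edge. They also show the pad (side ~(355,500)) and the small weight (side 523,208; top 533,232).

```bash
python3 - <<'E'
from h import *
np.set_printoptions(precision=4,suppress=True)
S=lambda x,y:(260+(x+.5)/6-.5,165+(y+.5)/6-.5)
T=lambda x,y:(265+(x+.5)/6-.5,170+(y+.5)/6-.5)
co={"BL":((50,343),(88,68)),"BR":((235,250),(270,107)),"FR":((393,375),(217,312)),"FL":((205,475),(42,268))}
P={k:tri(S(*a),T(*b)) for k,(a,b) in co.items()}
for k in P:print(k,P[k],plane("side",*S(*co[k][0]),.056),plane("top",*T(*co[k][1]),.056))
for n,f,i in(("side",S,0),("top",T,1)):
    Q={k:plane(n,*f(*co[k][i]),.056) for k in co}
    c=sum(Q.values())/4; d=Q["BL"]+Q["BR"]-Q["FL"]-Q["FR"];e=Q["BL"]+Q["FL"]-Q["BR"]-Q["FR"]
    print(n,"centre",c,"yaw",np.arctan2(d[1],d[0]),np.arctan2(-e[0],e[1]),np.linalg.norm(d)/2,np.linalg.norm(e)/2)
# weight
print("w knob",tri(S(523,174),T(533,229)),"foot side",plane("side",*S(518,240),.0),"body side",plane("side",*S(519,208),.0205),"top knob",plane("top",*T(533,229),.038))
print("big",tri(S(638,36),T(764,205)))
print("pad",[plane("side",*S(*p),.04) for p in((400,500),(362,540),(308,488))],[plane("top",*T(*p),.04) for p in((83,370),(127,385))])
print("marker",plane("side",*S(550,455),.01),plane("top",*T(290,430),.01))
E
```

```text
BL [0.6006 0.064  0.0493] [0.596  0.0703 0.056 ] [0.5988 0.0629 0.056 ]
BR [ 0.5738 -0.0406  0.0502] [ 0.5691 -0.0346  0.056 ] [ 0.5732 -0.0406  0.056 ]
FR [ 0.4583 -0.0067  0.0518] [ 0.4566 -0.0021  0.056 ] [ 0.4571 -0.0075  0.056 ]
FL [0.4875 0.0933 0.0498] [0.4855 0.0996 0.056 ] [0.485  0.0913 0.056 ]
side centre [0.5268 0.0333 0.056 ] yaw -0.27047123460565575 -0.2634826748087531 0.1156990086673288 0.10700699533681156
top centre [0.5286 0.0265 0.056 ] yaw -0.26185217075161216 -0.2585096841634123 0.11904900216457509 0.10459922018086915
w knob [ 0.5005 -0.1892  0.0396] foot side [ 0.4987 -0.1857  0.    ] body side [ 0.4995 -0.1856  0.0205] top knob [ 0.5005 -0.1894  0.038 ]
big [ 0.5085 -0.3203  0.0525]
pad [array([0.418 , 0.0496, 0.04  ]), array([0.4175, 0.0795, 0.04  ]), array([0.4548, 0.0665, 0.04  ])] [array([0.427 , 0.0707, 0.04  ]), array([0.4178, 0.0457, 0.04  ])]
marker [ 0.395  -0.0428  0.01  ] [ 0.3897 -0.0461  0.01  ]
```

View gripper.

```bash
python3 - <<'E'
from h import *
s=cv2.imread("pics/side0.png");t=cv2.imread("pics/top0.png")
f=lambda i,x,y,w,h,k:cv2.resize(i[y:y+h,x:x+w],None,fx=k,fy=k,interpolation=cv2.INTER_CUBIC)
a=f(s,480,60,80,100,5);b=f(t,430,290,80,100,5)
cv2.imwrite("pics/c3.png",np.clip(np.hstack([a,b]).astype(float)*1.4,0,255))
X=np.array([.151,-.5024,.188]);ps=.2918
ty=np.array([np.sin(ps),-np.cos(ps),0])
for z in(0,.066,.15):
  for k in(-.095,0,.095):
    Y=X+ty*k+[0,0,z];p=proj("side",Y);q=proj("top",Y);print(z,k,((p-[480,60])*5).round(),((q-[430,290])*5+[400,0]).round())
E
```

```text
0 -0.095 [126. 497.] [427. 180.]
0 0 [120. 419.] [576. 130.]
0 0.095 [114. 350.] [724.  79.]
0.066 -0.095 [162. 393.] [458. 202.]
0.066 0 [153. 319.] [614. 149.]
0.066 0.095 [145. 253.] [770.  96.]
0.15 -0.095 [211. 248.] [501. 233.]
0.15 0 [198. 180.] [669. 176.]
0.15 0.095 [187. 120.] [836. 119.][ WARN:0@0.402] global loadsave.cpp:1063 imwrite_ Unsupported depth image for selected encoder is fallbacked to CV_8U.
```

View pics/c3.png

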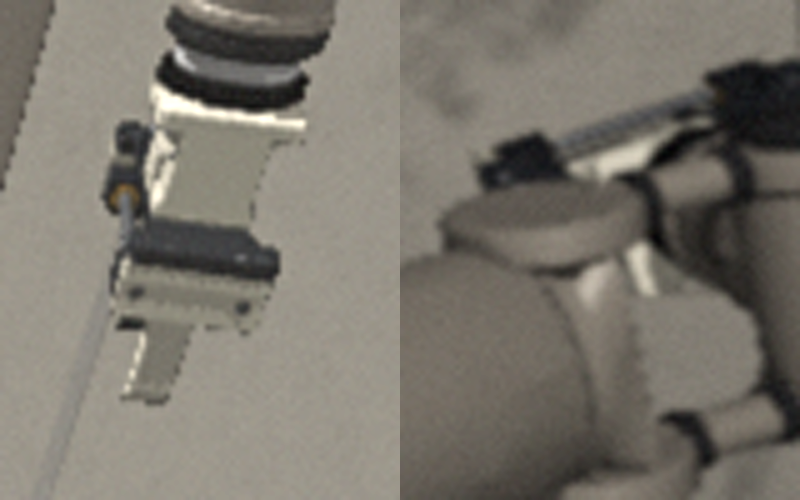

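The gripper body is indeed 190 mm wide along the closing axis. With the lid open it leans into that space, so I'll search for a yaw and lean that clear everything.

```bash
cat > clr.py <<'E'
import numpy as np
from scipy.spatial.transform import Rotation as Ro
def box(x,y,z,n=9):return np.array(np.meshgrid(np.linspace(*x,n),np.linspace(*y,n),np.linspace(*z,n))).reshape(3,-1).T
body=box((-37.5,37.5),(-95,95),(-180,-66),17)
def rot(th,t,s): # tool x,y,z axes in case frame; th = tool y angle from case x
    R0=np.column_stack([[np.sin(th),-np.cos(th),0],[np.cos(th),np.sin(th),0],[0,0,-1]])
    return Ro.from_matrix(R0)*Ro.from_rotvec([0,t,0])*Ro.from_rotvec([s,0,0])
def clear(th,t,s,h,off,op=3):
    R=rot(th,t,s);fin=np.vstack([box((-9.5,9.5),(13+op,32+op),(-66,0)),box((-9.5,9.5),(-32-op,-13-op),(-66,0))])
    # weight axis point at height h above floor in case coords = (0,-22,6+h); tool coords of that point: (off,0,0)
    o=np.array([0,-22,6+h])-R.apply([off,0,0])
    P=np.vstack([body,fin])@R.as_matrix().T+o
    x,y,z=P.T;c={}
    m=(abs(y)<57)&(z<160)
    c["lid"]=((63+(z-40)*.287-x)*.96)[m&(z>40)].min(initial=99)
    lo=z<40
    c["wy"]=(y+51)[lo&(abs(x)<60)].min(initial=99);c["wx"]=(56-abs(x))[lo].min(initial=99)
    c["ins"]=z.min()-18
    c["hook"]=(z-61)[(x<-58)&(x>-80)&(abs(y)<14)].min(initial=99)
    c["wall"]=(z-40)[(abs(x)<64)&(abs(y)<57)&((abs(x)>54)|(abs(y)>49))].min(initial=99) if 0 else 99
    c["store"]=(np.hypot(x,y-26)-10.5)[z<41].min(initial=99)
    b=(body@R.as_matrix().T+o)[:,2].min();c["body"]=b-40
    return c
if __name__=="__main__":
    best=[]
    for th in np.radians(np.r_[-60:61:5]):
     for t in np.radians(np.r_[-40:41:5]):
      for s in np.radians([-10,-5,0,5,10]):
       for h in(18,21):
        for off in(-4,0,4):
         c=clear(th,t,s,h,off);best.append((min(c.values())-40*abs(s),np.degrees([th,t,s]).round(),h,off,{k:round(float(v),1) for k,v in c.items()}))
    best.sort(key=lambda b:-b[0])
    for b in best[:6]:print(b)
    print([b for b in best if b[1][2]==0][:3])
E
python3 clr.py
```

```text
Traceback (most recent call last):
  File "clr.py", line 31, in <module>
    c=clear(th,t,s,h,off);best.append((min(c.values())-40*abs(s),np.degrees([th,t,s]).round(),h,off,{k:round(float(v),1) for k,v in c.items()}))
  File "clr.py", line 9, in clear
    R=rot(th,t,s);fin=np.vstack([box((-9.5,9.5),(13+op,32+op),(-66,0)),box((-9.5,9.5),(-32-op,-13-op),(-66,0))])
  File "clr.py", line 7, in rot
    return Ro.from_matrix(R0)*Ro.from_rotvec([0,t,0])*Ro.from_rotvec([s,0,0])
           ~~~~~~~~~~~~~~^^^^
  File "scipy/spatial/transform/_rotation.pyx", line 1143, in scipy.spatial.transform._rotation.Rotation.from_matrix
ValueError: Non-positive determinant (left-handed or null coordinate frame) in rotation matrix 0: [[-0.8660254  0.5        0.       ]
 [-0.5       -0.8660254  0.       ]
 [ 0.         0.        -1.       ]].
```

```bash
sed -i 's/\[\[np.sin(th),-np.cos(th),0\]/[[-np.sin(th),np.cos(th),0]/' clr.py; python3 clr.py
```

```text
(np.float64(3.9024022738613056), array([-20.,  35.,   0.]), 21, -4, {'lid': 4.6, 'wy': 3.9, 'wx': 18.3, 'ins': 5.8, 'hook': 35.8, 'wall': 99.0, 'store': 23.5, 'body': 21.8})
(np.float64(3.1037645127819786), array([-20.,  40.,   0.]), 21, -4, {'lid': 17.4, 'wy': 3.1, 'wx': 18.0, 'ins': 5.5, 'hook': 40.2, 'wall': 99.0, 'store': 24.3, 'body': 16.0})
(np.float64(2.845329600069249), array([-20.,  35.,   0.]), 18, -4, {'lid': 3.8, 'wy': 3.9, 'wx': 18.3, 'ins': 2.8, 'hook': 32.8, 'wall': 99.0, 'store': 23.5, 'body': 18.8})
(np.float64(2.683937418889265), array([ 40., -25.,   0.]), 21, -4, {'lid': 5.9, 'wy': 2.7, 'wx': 16.8, 'ins': 3.3, 'hook': 8.3, 'wall': 99.0, 'store': 7.1, 'body': 29.3})
(np.float64(2.4144509763054742), array([-25.,  30.,   0.]), 18, -4, {'lid': 4.0, 'wy': 2.4, 'wx': 18.8, 'ins': 3.2, 'hook': 26.8, 'wall': 99.0, 'store': 21.3, 'body': 24.4})
(np.float64(2.4144509763054742), array([-25.,  30.,   0.]), 21, -4, {'lid': 4.8, 'wy': 2.4, 'wx': 18.8, 'ins': 6.2, 'hook': 29.8, 'wall': 99.0, 'store': 21.3, 'body': 27.4})
[(np.float64(3.9024022738613056), array([-20.,  35.,   0.]), 21, -4, {'lid': 4.6, 'wy': 3.9, 'wx': 18.3, 'ins': 5.8, 'hook': 35.8, 'wall': 99.0, 'store': 23.5, 'body': 21.8}), (np.float64(3.1037645127819786), array([-20.,  40.,   0.]), 21, -4, {'lid': 17.4, 'wy': 3.1, 'wx': 18.0, 'ins': 5.5, 'hook': 40.2, 'wall': 99.0, 'store': 24.3, 'body': 16.0}), (np.float64(2.845329600069249), array([-20.,  35.,   0.]), 18, -4, {'lid': 3.8, 'wy': 3.9, 'wx': 18.3, 'ins': 2.8, 'hook': 32.8, 'wall': 99.0, 'store': 23.5, 'body': 18.8})]
```

Best plan is a 20° yaw with about 38° of lean about the closing axis. Starting to move now, towards the pad with the fingers closed.

Request:
arm_command(moves=[[[0.04,-0.022,0.008],[0,0,0.11],0.0],[[0.08,-0.044,0.016],[0,0,0.22],0.0],[[0.12,-0.066,0.024],[0,0,0.33],0.0],[[0.16,-0.088,0.032],[0,0,0.44],0.0],[[0.2,-0.11,0.04],[0,0,0.557],0.0]], squeeze=10)

```text
time: 0.6
tool_pos: [0.3118, -0.3383, 0.1483]
tool_rot: [-3.141, 0.0, -0.27]
contact_force: [0.0, 0.2, -1.0]
opening: 0.0562
grip_force: 0.0
```

```bash
cat >> h.py <<'E'
from scipy.spatial.transform import Rotation as Ro
np.set_printoptions(precision=4,suppress=True)
C=np.array([.528,.028,0]);YAW=-.265
def case(p):return C+Ro.from_euler("z",YAW).apply(p)
def delta(X,R=None,s=None):
    s=s or robot.observe();R0=Ro.from_euler("xyz",s["tool_rot"])
    print("t",round(s["time"],2),"tcp",s["tool_pos"],s["tool_rot"],"F",s["contact_force"],"open",round(s["opening"],4),"grip",s["grip_force"],"q",s["qpos"])
    print("  shift",R0.inv().apply(np.array(X)-s["tool_pos"]),"turn",None if R is None else (R0.inv()*R).as_rotvec())
def down(psi):return Ro.from_euler("xyz",[np.pi,0,psi])
E
python3 -c "
from h import *
delta(case([-.096,0,.07]),down(YAW))"
```

```text
t 0.6 tcp [ 0.3118 -0.3383  0.1483] [-3.1414  0.0002 -0.2703] F [ 0.0221  0.1943 -1.0451] open 0.0562 grip 0.0 q [-0.9931  0.2645  1.7569  0.0001  1.1205  0.848 ]
  shift [ 0.0146 -0.4102  0.0784] turn [-0.0002  0.0002 -0.0053]
```

Request:
arm_command(moves=[[[0.0,-0.042,0.0],[0,0,0],0.0],[[0.0,-0.084,0.0],[0,0,0],0.0],[[0.0,-0.126,0.0],[0,0,0],0.0],[[0.0,-0.168,0.0],[0,0,0],0.0],[[0.0,-0.21,0.02],[0,0,0],0.0]])

```text
time: 1.1
tool_pos: [0.3676, -0.1365, 0.1302]
tool_rot: [3.14, -0.005, -0.265]
contact_force: [1.1, 0.0, -0.9]
opening: 0.0163
grip_force: 0.0
```

Request:
arm_command(moves=[[[0.0,-0.042,0.01],[0,0,0],0.0],[[0.005,-0.084,0.02],[0,0,0],0.0],[[0.01,-0.126,0.03],[0,0,0],0.0],[[0.0146,-0.168,0.04],[0,0,0],0.0],[[0.0146,-0.2,0.058],[0,0,0],0.0]])

```text
time: 1.6
tool_pos: [0.434, 0.0541, 0.0709]
tool_rot: [-3.141, -0.002, -0.264]
contact_force: [-0.1, -1.0, -0.1]
opening: 0.0005
grip_force: 0.0
```

```bash
python3 -c "
from h import *
delta(case([-.096,0,.05]),down(YAW))"
```

```text
t 1.6 tcp [0.434  0.0541 0.0709] [-3.141  -0.0024 -0.2641] F [-0.06   -0.9715 -0.0516] open 0.0005 grip 0.0 q [-0.0518  0.3297  1.9215  0.0001  0.8879  1.7831]
  shift [0.0015 0.0005 0.0209] turn [-0.0006 -0.0024  0.0009]
```

Request:
arm_command(moves=[[[0.001,0.0005,0.01],[0,0,0],0.0],[[0.001,0.0005,0.018],[0,0,0],0.0],[[0.001,0.0005,0.022],[0,0,0],0.0],[[0.001,0.0005,0.022],[0,0,0],0.0],[[0.001,0.0005,0.022],[0,0,0],0.0]])

```text
time: 2.1
tool_pos: [0.4336, 0.0503, 0.0492]
tool_rot: [3.142, -0.001, -0.267]
contact_force: [-0.1, 0.2, 0.5]
opening: 0.0004
grip_force: 0.0
```

Request:
arm_command(moves=[[[0,0,0.001],[0,0,0],0.0],[[0,0,0.002],[0,0,0],0.0],[[0,0,0.003],[0,0,0],0.0],[[0,0,0.003],[0,0,0],0.0],[[0,0,0.003],[0,0,0],0.0]])

```text
time: 2.6
tool_pos: [0.4334, 0.0512, 0.0458]
tool_rot: [3.142, -0.0, -0.265]
contact_force: [-0.3, 0.7, 0.3]
opening: 0.0007
grip_force: 0.0
```

Request:
arm_command(moves=[[[0,0,0.001],[0,0,0],0.0],[[0,0,0.002],[0,0,0],0.0],[[0,0,0.003],[0,0,0],0.0],[[0,0,0.003],[0,0,0],0.0],[[0,0,0.003],[0,0,0],0.0]])

```text
time: 3.1
tool_pos: [0.4333, 0.0511, 0.0427]
tool_rot: [3.141, 0.0, -0.265]
contact_force: [0.6, 1.3, -1.0]
opening: 0.0005
grip_force: 0.0
```

Request:
arm_command(moves=[[[0,0,0.001],[0,0,0],0.0],[[0,0,0.002],[0,0,0],0.0],[[0,0,0.003],[0,0,0],0.0],[[0,0,0.003],[0,0,0],0.0],[[0,0,0.003],[0,0,0],0.0]])

```text
time: 3.6
tool_pos: [0.4333, 0.0511, 0.0398]
tool_rot: [3.141, 0.0, -0.265]
contact_force: [0.2, -0.1, 0.9]
opening: 0.0005
grip_force: 0.0
```

Request:
arm_command(moves=[[[0,0,0.001],[0,0,0],0.0],[[0,0,0.002],[0,0,0],0.0],[[0,0,0.003],[0,0,0],0.0],[[0,0,0.003],[0,0,0],0.0],[[0,0,0.003],[0,0,0],0.0]])

```text
time: 4.1
tool_pos: [0.4333, 0.0511, 0.0367]
tool_rot: [3.141, 0.0, -0.265]
contact_force: [-0.3, 0.5, -0.5]
opening: 0.0003
grip_force: 0.0
```

Request:
arm_command(moves=[[[0,0,0.001],[0,0,0],0.0],[[0,0,0.002],[0,0,0],0.0],[[0,0,0.0025],[0,0,0],0.0],[[0,0,0.0025],[0,0,0],0.0],[[0,0,0.0025],[0,0,0],0.0]])

```text
time: 4.6
tool_pos: [0.4334, 0.0511, 0.0343]
tool_rot: [3.142, -0.0, -0.265]
contact_force: [-0.1, -0.2, -0.4]
opening: 0.0006
grip_force: 0.0
```

```bash
python3 -c "
from h import *
t=robot.read_camera('top')[170:250,265:365,::-1];s=robot.read_camera('side')[165:265,260:360,::-1]
f=lambda i:cv2.resize(i,None,fx=4,fy=4,interpolation=cv2.INTER_CUBIC)
cv2.imwrite('pics/p1.png',np.hstack([f(s)[:320],f(t)]))
delta(case([-.096,0,.03]),down(YAW))"
```

```text
t 4.7 tcp [0.4333 0.0511 0.0343] [ 3.1415 -0.     -0.2653] F [-0.4818  0.1458  0.5586] open 0.0003 grip 0.0 q [-0.0585  0.3914  1.9616 -0.0001  0.7886  1.7777]
  shift [ 0.0014 -0.0025  0.0043] turn [ 0.0001 -0.     -0.0003]
```

View pics/p1.png

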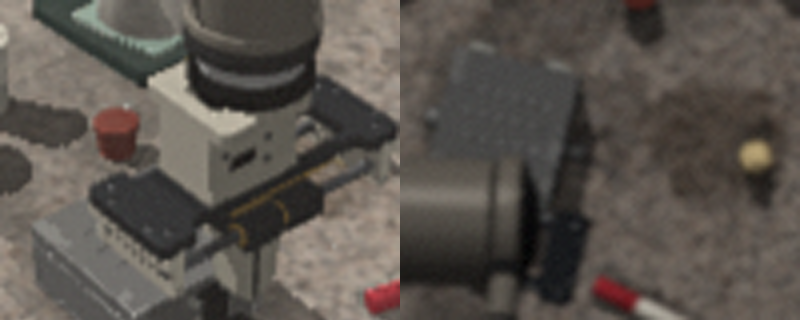

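The gripper hides the pad itself, though the fingertips appear to be at the paddle. I'll continue down carefully.

Request:
arm_command(moves=[[[0,0,0.001],[0,0,0],0.0],[[0,0,0.002],[0,0,0],0.0],[[0,0,0.0025],[0,0,0],0.0],[[0,0,0.0025],[0,0,0],0.0],[[0,0,0.0025],[0,0,0],0.0]])

```text
time: 5.2
tool_pos: [0.4333, 0.0511, 0.0318]
tool_rot: [3.141, 0.0, -0.265]
contact_force: [0.3, 0.5, 0.0]
opening: 0.0006
grip_force: 0.0
```

```bash
python3 -c "
from h import *
s=robot.read_camera('side')[205:265,270:350,::-1]
cv2.imwrite('pics/p2.png',np.clip(cv2.resize(s,None,fx=8,fy=8,interpolation=cv2.INTER_CUBIC)*1.8,0,255).astype(np.uint8))
print((proj('side',np.array(robot.observe()['tool_pos']))-[270,205])*8)
print(np.mean([(robot.read_camera('top'),robot.observe()['contact_force'])[1] for _ in range(4)],0))
"
```

```text
[407.5161 345.4516]
[-0.0428  0.3636 -0.4092]
```

View pics/p2.png

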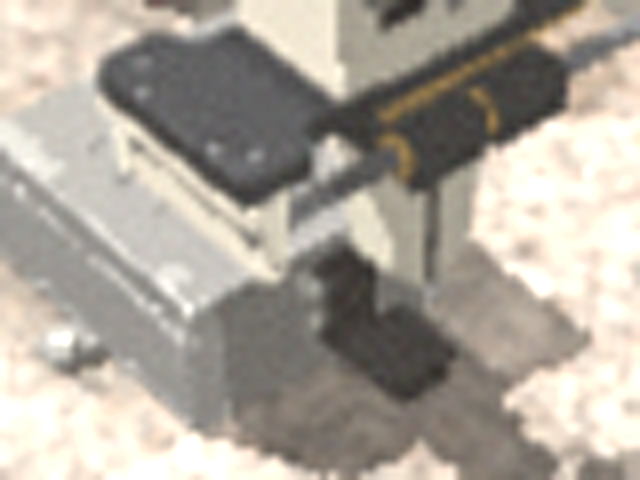

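The fingertip seems to vanish behind the pad's −y edge, about 3 px right of where the calibration predicts it. I'll raise and compare the tip against the pad.

Request:
arm_command(moves=[[[0,0,-0.015],[0,0,0],0.0],[[0,0,-0.03],[0,0,0],0.0],[[0,0,-0.038],[0,0,0],0.0],[[0,0,-0.038],[0,0,0],0.0],[[0,0,-0.038],[0,0,0],0.0]])

```text
time: 5.95
tool_pos: [0.4331, 0.0511, 0.0695]
tool_rot: [3.141, 0.0, -0.265]
contact_force: [0.2, 0.9, -0.4]
opening: 0.0001
grip_force: 0.0
```

```bash
python3 -c "
from h import *
s=robot.read_camera('side');cv2.imwrite('pics/s1.png',s[:,:,::-1]);s=s[200:260,270:350,::-1]
cv2.imwrite('pics/p3.png',np.clip(cv2.resize(s,None,fx=8,fy=8,interpolation=cv2.INTER_CUBIC)*1.5,0,255).astype(np.uint8))
X=np.array(robot.observe()['tool_pos']);print(X)
a=Ro.from_euler('z',YAW)
for d in ([0,0,0],[-.0095,.019,0],[-.0095,-.019,0],[-.0095,0,0],[-.0095,0,.03],[.0095,.019,0]): print(d,(proj('side',X+a.apply(d))-[270,200])*8)
"
```

```text
[0.4329 0.0512 0.0693]
[0, 0, 0] [411.1851 300.6733]
[-0.0095, 0.019, 0] [385.2977 341.7191]
[-0.0095, -0.019, 0] [475.0273 290.9871]
[-0.0095, 0, 0] [430.5899 316.1115]
[-0.0095, 0, 0.03] [433.1639 245.0233]
[0.0095, 0.019, 0] [346.8116 310.4401]
```

View pics/p3.png

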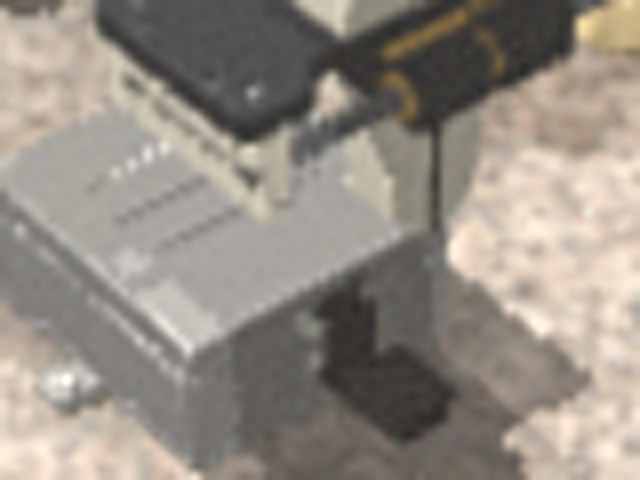

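```bash
python3 -c "
from h import *
a=Ro.from_euler('z',YAW);X=np.array([.4333,.0511,.0343])
for z in(.066,.09,.12):print(z,proj('top',X+a.apply([0,-.095,z])),proj('top',X+a.apply([.0375,-.095,z])),proj('top',X+a.apply([-.0375,-.095,z])))
print(plane('top',310.6,235.5,.12),plane('top',310.6,235.5,.15))
# near (+y) end lower corner in side at raised pose; candidates
X=np.array([.4329,.0512,.0693])
for z in(.066,.09,.12):print(z,(proj('side',X+a.apply([-.0375,.095,z]))-[270,200])*8,(proj('side',X+a.apply([0,.095,z]))-[270,200])*8)
for z in (.025,.05,.07,.1): print(z,plane('side',270+435/8,200+240/8,z))
"
```

```text
0.066 [310.5739 235.4013] [313.2545 224.3012] [307.8802 246.5557]
0.09 [310.3982 235.2512] [313.1248 223.9628] [307.6581 246.5956]
0.12 [310.1701 235.0561] [312.9564 223.5233] [307.3696 246.6474]
[ 0.4077 -0.0411  0.12  ] [ 0.4071 -0.0418  0.15  ]
0.066 [251.2932 337.1563] [171.7167 270.0819]
0.09 [250.808  274.3352] [170.0415 207.7147]
0.12 [250.1801 193.0238] [167.8749 127.0567]
0.025 [ 0.4707 -0.0213  0.025 ]
0.05 [0.4552 0.0031 0.05  ]
0.07 [0.4428 0.0227 0.07  ]
0.1 [0.4242 0.052  0.1   ]
```

The top view confirms xy to under 1 mm. The side view, and the lack of contact, say the real fingertip is about 25–30 mm higher than the reported z. I'll feel my way down on that basis.

Request:
arm_command(moves=[[[0,0,0.015],[0,0,0],0.0],[[0,0,0.03],[0,0,0],0.0],[[0,0,0.036],[0,0,0],0.0],[[0,0,0.038],[0,0,0],0.0],[[0,0,0.039],[0,0,0],0.0]])

```text
time: 6.5
tool_pos: [0.4333, 0.0511, 0.0306]
tool_rot: [3.141, 0.0, -0.265]
contact_force: [-1.0, -0.0, 0.6]
opening: 0.0006
grip_force: 0.0
```

Request:
arm_command(moves=[[[0,0,0.0007],[0,0,0],0.0],[[0,0,0.0014],[0,0,0],0.0],[[0,0,0.002],[0,0,0],0.0],[[0,0,0.003],[0,0,0],0.0],[[0,0,0.003],[0,0,0],0.0]])

```text
time: 7.0
tool_pos: [0.4333, 0.0511, 0.0278]
tool_rot: [3.142, -0.0, -0.265]
contact_force: [0.2, 0.2, 0.7]
opening: 0.0005
grip_force: 0.0
```

Request:
arm_command(moves=[[[0,0,0.0007],[0,0,0],0.0],[[0,0,0.0014],[0,0,0],0.0],[[0,0,0.002],[0,0,0],0.0],[[0,0,0.003],[0,0,0],0.0],[[0,0,0.003],[0,0,0],0.0]])

```text
time: 7.5
tool_pos: [0.4332, 0.0511, 0.0246]
tool_rot: [3.141, 0.0, -0.265]
contact_force: [0.6, 0.3, -0.3]
opening: 0.0005
grip_force: 0.0
```

Request:
arm_command(moves=[[[0,0,0.0007],[0,0,0],0.0],[[0,0,0.0014],[0,0,0],0.0],[[0,0,0.002],[0,0,0],0.0],[[0,0,0.003],[0,0,0],0.0],[[0,0,0.003],[0,0,0],0.0]])

```text
time: 8.0
tool_pos: [0.4333, 0.0512, 0.0217]
tool_rot: [3.141, 0.0, -0.265]
contact_force: [0.3, 0.1, -0.4]
opening: 0.0007
grip_force: 0.0
```

Request:
arm_command(moves=[[[0,0,0.0007],[0,0,0],0.0],[[0,0,0.0014],[0,0,0],0.0],[[0,0,0.002],[0,0,0],0.0],[[0,0,0.003],[0,0,0],0.0],[[0,0,0.003],[0,0,0],0.0]])

```text
time: 8.5
tool_pos: [0.4333, 0.0511, 0.0187]
tool_rot: [3.141, 0.0, -0.265]
contact_force: [-0.2, -0.5, 0.2]
opening: 0.0003
grip_force: 0.0
```

Request:
arm_command(moves=[[[0,0,0.0007],[0,0,0],0.0],[[0,0,0.0014],[0,0,0],0.0],[[0,0,0.002],[0,0,0],0.0],[[0,0,0.003],[0,0,0],0.0],[[0,0,0.003],[0,0,0],0.0]])

```text
time: 9.0
tool_pos: [0.4332, 0.0511, 0.0157]
tool_rot: [3.141, 0.0, -0.265]
contact_force: [-0.2, -0.5, -0.5]
opening: 0.0007
grip_force: 0.0
```

Request:
arm_command(moves=[[[0,0,0.0007],[0,0,0],0.0],[[0,0,0.0014],[0,0,0],0.0],[[0,0,0.002],[0,0,0],0.0],[[0,0,0.0025],[0,0,0],0.0],[[0,0,0.0025],[0,0,0],0.0]])

```text
time: 9.5
tool_pos: [0.4333, 0.0511, 0.0132]
tool_rot: [3.141, 0.0, -0.265]
contact_force: [-0.4, 0.6, 0.7]
opening: 0.0006
grip_force: 0.0
```

```bash
python3 -c "
from h import *
s=robot.read_camera('side');cv2.imwrite('pics/s2.png',s[:,:,::-1]);s=s[205:265,270:350,::-1]
cv2.imwrite('pics/p4.png',np.clip(cv2.resize(s,None,fx=8,fy=8,interpolation=cv2.INTER_CUBIC)*1.8,0,255).astype(np.uint8))
X=np.array(robot.observe()['tool_pos']);print(X)
print(np.mean([(robot.read_camera('top'),robot.observe()['contact_force'])[1] for _ in range(4)],0))
"
```

```text
[0.4333 0.0512 0.0133]
[-0.2167  0.1125 -0.316 ]
```

View pics/p4.png

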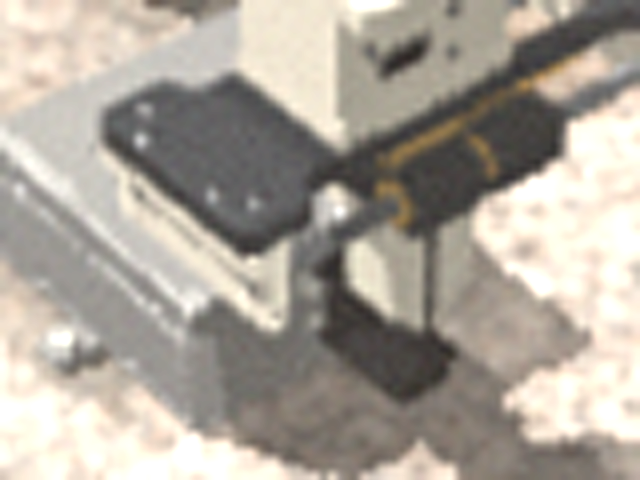

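The tip sits just above the pad at a true z of about 44 mm, so the reported z is about 30 mm low. Continuing to feel down.

Request:
arm_command(moves=[[[0,0,0.0007],[0,0,0],0.0],[[0,0,0.0014],[0,0,0],0.0],[[0,0,0.002],[0,0,0],0.0],[[0,0,0.003],[0,0,0],0.0],[[0,0,0.003],[0,0,0],0.0]])

```text
time: 10.25
tool_pos: [0.4332, 0.0511, 0.0101]
tool_rot: [3.141, 0.0, -0.265]
contact_force: [0.9, -0.6, -0.0]
opening: 0.0005
grip_force: 0.0
```

Request:
arm_command(moves=[[[0,0,0.0007],[0,0,0],0.0],[[0,0,0.0014],[0,0,0],0.0],[[0,0,0.002],[0,0,0],0.0],[[0,0,0.0025],[0,0,0],0.0],[[0,0,0.0025],[0,0,0],0.0]])

```text
time: 10.75
tool_pos: [0.4333, 0.0511, 0.0077]
tool_rot: [3.141, 0.0, -0.265]
contact_force: [0.3, -0.3, 0.1]
opening: 0.0006
grip_force: 0.0
```

Request:
arm_command(moves=[[[0,0,0.0007],[0,0,0],0.0],[[0,0,0.0014],[0,0,0],0.0],[[0,0,0.002],[0,0,0],0.0],[[0,0,0.0025],[0,0,0],0.0],[[0,0,0.0025],[0,0,0],0.0]])

```text
time: 11.25
tool_pos: [0.4333, 0.0511, 0.0052]
tool_rot: [3.142, 0.0, -0.265]
contact_force: [0.7, -0.8, 0.2]
opening: 0.0005
grip_force: 0.0
```

Request:
arm_command(moves=[[[0,0,0.0007],[0,0,0],0.0],[[0,0,0.0014],[0,0,0],0.0],[[0,0,0.002],[0,0,0],0.0],[[0,0,0.0025],[0,0,0],0.0],[[0,0,0.0025],[0,0,0],0.0]])

```text
time: 11.75
tool_pos: [0.4333, 0.0511, 0.0027]
tool_rot: [3.141, 0.0, -0.265]
contact_force: [0.5, -0.3, -0.9]
opening: 0.0005
grip_force: 0.0
```

Request:
arm_command(moves=[[[0,0,0.0007],[0,0,0],0.0],[[0,0,0.0014],[0,0,0],0.0],[[0,0,0.002],[0,0,0],0.0],[[0,0,0.0025],[0,0,0],0.0],[[0,0,0.0025],[0,0,0],0.0]])

```text
time: 12.25
tool_pos: [0.4331, 0.0512, 0.0003]
tool_rot: [3.141, 0.0, -0.265]
contact_force: [-1.8, 0.9, 2.7]
opening: 0.0002
grip_force: 1.5
```

```bash
python3 -c "
from h import *
s=robot.read_camera('side');cv2.imwrite('pics/s3.png',s[:,:,::-1])
a=cv2.imread('pics/s2.png')
d=np.abs(s[:,:,::-1].astype(int)-a).max(2)>40
y,x=np.nonzero(d);print(d.sum(),x.min(),x.max(),y.min(),y.max())
g0=cv2.cvtColor(a,cv2.COLOR_BGR2GRAY)[240:258,308:330];g1=cv2.cvtColor(s,cv2.COLOR_RGB2GRAY)[240:258,308:330]
print(g0);print(g1)
F=[(robot.read_camera('top'),robot.observe()['contact_force'])[1] for _ in range(4)];print(np.mean(F,0),robot.observe()['tool_pos'],robot.observe()['joint_efforts'])
"
```

```text
3609 283 558 0 314
[[ 84  83  58  39  38  72 122 129 126 126 109  92  89  91  90  55  69  90
   90  88  82  76]
 [ 83  84  56  39  32  47  80 120 126 127 113  93  89  93  90  55  72  92
   91  82  75  78]
 [ 67  69  53  33  33  28  41  71 104 124 116  94  89  94  90  48  71  87
   88  80  77  81]
 [ 61  61  53  32  35  38  29  34  59 101 124 101  91  92  89  48  71  87
   81  80  82  86]
 [ 69  81  60  34  32  34  35  31  30  55  93  92  91  93  94  49  82  85
   84  84  84  83]
 [ 74  86  58  38  35  31  32  34  32  33  56  57  64  83  91  53  81  89
   95  92  86  86]
 [ 68  60  39  33  31  34  39  37  37  39  37  39  42  51  59  39  54  90
   98  94  88  87]
 [ 63  61  40  33  34  38  40  40  38  40  36  39  37  35  37  33  32  58
   70  88  90  90]
 [ 64  67  59  45  36  38  40  41  39  40  40  40  36  35  33  33  33  27
   42  70  88  90]
 [ 65  63  65  64  49  44  37  40  38  39  38  39  39  39  37  32  34  34
   32  58  72  85]
 [ 63  61  64  66  59  49  40  39  40  42  36  40  38  40  37  34  34  34
   58  65  66  71]
 [ 60  68  68  68  61  59  53  43  39  43  39  38  41  39 
[... 1673 characters left out ...]
4  33  31  30  39
   62  70  67  62]
 [ 66  68  77  75  70  66  66  54  40  37  41  37  38  32  33  35  30  38
   60  71  70  68]
 [ 70  76  73  75  67  70  66  65  57  48  37  40  39  35  34  36  49  60
   67  69  71  71]
 [ 74  70  71  72  72  70  70  72  70  70  50  34  30  34  45  60  67  70
   74  67  67  72]
 [ 66  67  70  67  70  68  70  67  70  74  67  49  38  44  60  67  68  69
   70  66  66  66]
 [ 67  67  67  69  65  59  63  68  66  71  69  67  66  62  66  70  67  69
   68  68  67  65]
 [ 70  71  67  64  62  62  72  73  76  72  66  66  66  64  65  70  68  66
   63  70  72  71]]
[-2.2223  0.1059  3.2283] [0.4331 0.0512 0.0003] [ -0.4394 -37.944  -15.2904  -0.1101  -0.7689   0.0012]
```

Contact: about 3 N at reported z≈0.001. Now pressing.

Request:
arm_command(moves=[[[0,0,0.001],[0,0,0],0.0],[[0,0,0.002],[0,0,0],0.0],[[0,0,0.003],[0,0,0],0.0],[[0,0,0.004],[0,0,0],0.0],[[0,0,0.004],[0,0,0],0.0]])

```text
time: 13.0
tool_pos: [0.4328, 0.0512, -0.004]
tool_rot: [3.141, 0.001, -0.265]
contact_force: [-4.5, 2.0, 3.9]
opening: 0.0003
grip_force: 2.6
```

Request:
arm_command(moves=[[[0,0,0.0005],[0,0,0],0.0],[[0,0,0.001],[0,0,0],0.0],[[0,0,0.001],[0,0,0],0.0],[[0,0,0.0015],[0,0,0],0.0],[[0,0,0.0015],[0,0,0],0.0]])

```text
time: 13.5
tool_pos: [0.4325, 0.0513, -0.0054]
tool_rot: [3.141, 0.002, -0.265]
contact_force: [-5.7, 1.6, 4.8]
opening: 0.0006
grip_force: 3.0
```

```bash
cat > chk.py <<'E'
from h import *
t=cv2.cvtColor(robot.read_camera('top'),cv2.COLOR_RGB2BGR).astype(int);a=cv2.imread('pics/top0.png').astype(int)
d=np.abs(t-a).max(2)[180:215,278:312]>30
print("lid-area change",d.mean());delta([.4,0,.1])
E
python3 chk.py
```

```text
lid-area change 0.7823529411764706
t 13.55 tcp [ 0.4325  0.0513 -0.0054] [ 3.1412  0.0016 -0.2652] F [-5.1918  1.9867  4.0386] open 0.0003 grip 2.967057073256001 q [-0.0583  0.4655  1.9972 -0.      0.6805  1.7777]
  shift [-0.0181  0.058  -0.1054] turn None
```

A 5 N lateral force suggests the hook arm swinging forward against the fingers. I'll shift towards the pad's front and keep pressing.

Request:
arm_command(moves=[[[-0.002,0,0],[0,0,0],0.0],[[-0.004,0,0],[0,0,0],0.0],[[-0.006,0,0],[0,0,0],0.0],[[-0.007,0,0],[0,0,0],0.0],[[-0.007,0,0],[0,0,0],0.0]])

```text
time: 14.05
tool_pos: [0.427, 0.0529, -0.0051]
tool_rot: [-3.141, -0.001, -0.265]
contact_force: [1.3, -0.2, 2.1]
opening: 0.0005
grip_force: 0.9
```

Request:
arm_command(moves=[[[0,0,0.0005],[0,0,0],0.0],[[0,0,0.001],[0,0,0],0.0],[[0,0,0.001],[0,0,0],0.0],[[0,0,0.0015],[0,0,0],0.0],[[0,0,0.0015],[0,0,0],0.0]])

```text
time: 14.55
tool_pos: [0.4266, 0.053, -0.0068]
tool_rot: [3.142, -0.0, -0.265]
contact_force: [0.7, 0.1, 3.2]
opening: 0.0009
grip_force: 1.1
```

```bash
python3 chk.py; python3 -c "
import cv2,numpy as np
from h import *
s=robot.read_camera('side');cv2.imwrite('pics/s4.png',s[:,:,::-1]);a=cv2.imread('pics/s3.png')
d=np.abs(s[:,:,::-1].astype(int)-a).max(2)>40
print(d[100:260,200:350].sum(), d[150:225,260:300].mean())"
```

```text
lid-area change 0.8168067226890756
t 14.6 tcp [ 0.4267  0.053  -0.0067] [ 3.1416 -0.0001 -0.2652] F [1.3515 0.5721 2.3295] open 0.0007 grip 1.0678538720821962 q [-0.055   0.4604  2.0147 -0.0001  0.6664  1.781 ]
  shift [-0.0118  0.0581 -0.1067] turn None
2697 0.3463333333333333
```

```bash
cat > lid.py <<'E'
from h import *
t=robot.read_camera('top').astype(int);a=cv2.imread('pics/top0.png')[:,:,::-1].astype(int)
for y0 in range(165,215,8):print(y0,[(t[y0:y0+8,x:x+8].mean().round(),a[y0:y0+8,x:x+8].mean().round()) for x in(276,284,292,300)])
E
python3 lid.py
```

```text
165 [(np.float64(63.0), np.float64(94.0)), (np.float64(48.0), np.float64(84.0)), (np.float64(54.0), np.float64(79.0)), (np.float64(75.0), np.float64(94.0))]
173 [(np.float64(62.0), np.float64(92.0)), (np.float64(25.0), np.float64(70.0)), (np.float64(24.0), np.float64(78.0)), (np.float64(24.0), np.float64(84.0))]
181 [(np.float64(55.0), np.float64(89.0)), (np.float64(26.0), np.float64(88.0)), (np.float64(34.0), np.float64(81.0)), (np.float64(31.0), np.float64(82.0))]
189 [(np.float64(27.0), np.float64(89.0)), (np.float64(6.0), np.float64(89.0)), (np.float64(6.0), np.float64(89.0)), (np.float64(10.0), np.float64(88.0))]
197 [(np.float64(45.0), np.float64(89.0)), (np.float64(32.0), np.float64(89.0)), (np.float64(17.0), np.float64(89.0)), (np.float64(13.0), np.float64(81.0))]
205 [(np.float64(13.0), np.float64(88.0)), (np.float64(13.0), np.float64(88.0)), (np.float64(21.0), np.float64(90.0)), (np.float64(25.0), np.float64(69.0))]
213 [(np.float64(85.0), np.float64(68.0)), (np.float64(77.0), np.float64(77.0)), (np.float64(47.0), np.float64(86.0)), (np.float64(36.0), np.float64(56.0))]
```

Request:
arm_command(moves=[[[0,0,0.0005],[0,0,0],0.0],[[0,0,0.001],[0,0,0],0.0],[[0,0,0.001],[0,0,0],0.0],[[0,0,0.0015],[0,0,0],0.0],[[0,0,0.0015],[0,0,0],0.0]])

```text
time: 15.2
tool_pos: [0.4266, 0.053, -0.0082]
tool_rot: [3.142, -0.0, -0.265]
contact_force: [0.6, 1.3, 4.7]
opening: 0.0004
grip_force: 2.1
```

```bash
python3 lid.py; python3 -c "
from h import *
delta([.4,0,.1])"
```

```text
165 [(np.float64(63.0), np.float64(94.0)), (np.float64(48.0), np.float64(84.0)), (np.float64(55.0), np.float64(79.0)), (np.float64(75.0), np.float64(94.0))]
173 [(np.float64(62.0), np.float64(92.0)), (np.float64(25.0), np.float64(70.0)), (np.float64(24.0), np.float64(78.0)), (np.float64(24.0), np.float64(84.0))]
181 [(np.float64(55.0), np.float64(89.0)), (np.float64(26.0), np.float64(88.0)), (np.float64(34.0), np.float64(81.0)), (np.float64(31.0), np.float64(82.0))]
189 [(np.float64(28.0), np.float64(89.0)), (np.float64(7.0), np.float64(89.0)), (np.float64(6.0), np.float64(89.0)), (np.float64(10.0), np.float64(88.0))]
197 [(np.float64(44.0), np.float64(89.0)), (np.float64(32.0), np.float64(89.0)), (np.float64(17.0), np.float64(89.0)), (np.float64(14.0), np.float64(81.0))]
205 [(np.float64(13.0), np.float64(88.0)), (np.float64(14.0), np.float64(88.0)), (np.float64(20.0), np.float64(90.0)), (np.float64(25.0), np.float64(69.0))]
213 [(np.float64(85.0), np.float64(68.0)), (np.float64(76.0), np.float64(77.0)), (np.float64(48.0), np.float64(86.0)), (np.float64(37.0), np.float64(56.0))]
t 15.25 tcp [ 0.4266  0.053  -0.0081] [ 3.1415 -0.0001 -0.2652] F [1.1191 0.9172 4.7526] open 0.0006 grip 2.0214493962703273 q [-0.055   0.4632  2.0159 -0.0001  0.6624  1.7811]
  shift [-0.0118  0.0581 -0.1081] turn None
```

The lid is open: the top view now shows the dark interior. Retreat upward, then turn towards the small weight.

Request:
arm_command(moves=[[[-0.003,0,-0.02],[0,0,0],0.0],[[-0.006,0.01,-0.055],[0,0,0],0.02],[[-0.006,0.04,-0.09],[0,0,0],0.06],[[-0.006,0.08,-0.11],[0,0,0],0.0918],[[-0.006,0.125,-0.12],[0,0,0],0.0918]])

```text
time: 15.75
tool_pos: [0.3879, -0.0669, 0.1133]
tool_rot: [3.141, -0.002, -0.263]
contact_force: [1.4, -0.9, -0.6]
opening: 0.0282
grip_force: 0.0
```

```bash
cat >> h.py <<'E'
from clr import rot
def RT(th=-20,t=38):return Ro.from_euler("z",YAW)*rot(np.radians(th),np.radians(t),0)
ZB=.034
def tgt(W,h,R,off=-.004,tool=False):
    "reported TCP pose so that weight-axis point at height h (true z) over W lies at tool (off,0,0)"
    b=R.apply([0,0,-ZB]) if tool else np.array([0,0,ZB])
    return np.array([W[0],W[1],h])-R.apply([off,0,0])-b
E
python3 -c "
from h import *
R=RT();print(R.as_matrix())
delta(tgt((.5005,-.1893),.1,R),R)
delta(tgt((.5005,-.1893),.1,R,tool=True),R)"; python3 lid.py | head -3
```

```text
[[ 0.454   0.8173  0.3547]
 [ 0.6441 -0.5762  0.5032]
 [ 0.6157  0.     -0.788 ]]
t 15.75 tcp [ 0.3879 -0.0669  0.1133] [ 3.1413 -0.002  -0.2631] F [ 1.4069 -0.9322 -0.6269] open 0.0282 grip 0.0 q [-0.366   0.1918  1.9714 -0.0001  0.9764  1.4679]
  shift [0.1415 0.0859 0.0452] turn [ 0.4051  0.5762 -1.1719]
t 15.75 tcp [ 0.3879 -0.0669  0.1133] [ 3.1413 -0.002  -0.2631] F [ 1.4069 -0.9322 -0.6269] open 0.0282 grip 0.0 q [-0.366   0.1918  1.9714 -0.0001  0.9764  1.4679]
  shift [0.1487 0.0663 0.038 ] turn [ 0.4051  0.5762 -1.1719]
165 [(np.float64(68.0), np.float64(94.0)), (np.float64(58.0), np.float64(84.0)), (np.float64(54.0), np.float64(79.0)), (np.float64(75.0), np.float64(94.0))]
173 [(np.float64(65.0), np.float64(92.0)), (np.float64(37.0), np.float64(70.0)), (np.float64(26.0), np.float64(78.0)), (np.float64(24.0), np.float64(84.0))]
181 [(np.float64(57.0), np.float64(89.0)), (np.float64(34.0), np.float64(88.0)), (np.float64(36.0), np.float64(81.0)), (np.float64(31.0), np.float64(82.0))]
```

Request:
arm_command(moves=[[[0.028,0.016,0.0],[0.04,0.058,-0.117],0.0918],[[0.057,0.032,0.0],[0.081,0.115,-0.234],0.0918],[[0.085,0.048,0.0],[0.122,0.173,-0.352],0.0918],[[0.115,0.064,0.01],[0.162,0.23,-0.469],0.0918],[[0.145,0.076,0.02],[0.2025,0.288,-0.586],0.0918]])

```text
time: 16.3
tool_pos: [0.504, -0.1742, 0.0934]
tool_rot: [-3.03, -0.3, 0.262]
contact_force: [1.2, 0.2, 0.3]
opening: 0.0718
grip_force: 0.0
```

Request:
arm_command(moves=[[[0,0,0],[0.04,0.058,-0.117],0.0918],[[0,0,0],[0.081,0.115,-0.234],0.0918],[[0,0,0],[0.122,0.173,-0.352],0.0918],[[0,0,0],[0.162,0.23,-0.469],0.0918],[[0,0,0],[0.2025,0.288,-0.586],0.0918]])

```text
time: 16.8
tool_pos: [0.503, -0.173, 0.0931]
tool_rot: [-3.115, -0.64, 0.893]
contact_force: [0.8, 0.8, -0.1]
opening: 0.0918
grip_force: 0.0
```

```bash
python3 -c "
from h import *
s=robot.read_camera('side');t=robot.read_camera('top')
cv2.imwrite('pics/s5.png',s[:,:,::-1]);cv2.imwrite('pics/t5.png',t[:,:,::-1])
R=RT();delta(tgt((.5005,-.1893),.06,R),R)
delta(tgt((.5005,-.1893),.06,R,tool=True),R)
st=robot.observe();X=st['tool_pos'];R=Ro.from_euler('xyz',st['tool_rot'])
for nm,b in(('world',np.array([0,0,ZB])),('tool',R.apply([0,0,-ZB])),('none',np.zeros(3))):
  for y in(-.0555,0,.0555):
    P=X+b+R.apply([0,y,0]);print(nm,y,proj('side',P),proj('top',P))
"
```

```text
t 16.9 tcp [ 0.5029 -0.1744  0.0919] [-3.1114 -0.6378  0.8848] F [ 0.2354 -0.0938 -0.4772] open 0.0919 grip 0.0 q [-0.8913  0.5175  1.7724  0.6864  1.1424 -0.6025]
  shift [-0.0458  0.0087  0.0448] turn [ 0.0134  0.0245 -0.0576]
t 16.9 tcp [ 0.5029 -0.1744  0.0919] [-3.1114 -0.6378  0.8848] F [ 0.2354 -0.0938 -0.4772] open 0.0919 grip 0.0 q [-0.8913  0.5175  1.7724  0.6864  1.1424 -0.6025]
  shift [-0.0247  0.0074  0.0515] turn [ 0.0134  0.0245 -0.0576]
world -0.0555 [352.079  181.6376] [340.6864 218.5541]
world 0 [345.2314 171.7463] [350.7989 204.869 ]
world 0.0555 [338.8515 162.5308] [360.8352 191.287 ]
tool -0.0555 [358.4822 182.3789] [345.7432 222.2286]
tool 0 [351.4642 172.5401] [355.7984 208.5814]
tool 0.0555 [344.922  163.3683] [365.7782 195.0366]
none -0.0555 [351.2724 191.4476] [340.2204 219.1582]
none 0 [344.5668 181.38  ] [350.0975 205.7918]
none 0.0555 [338.312 171.989] [359.9018 192.5237]
```

```bash
python3 -c "
from h import *
s=cv2.imread('pics/s5.png');t=cv2.imread('pics/t5.png')
st=robot.observe();X=st['tool_pos'];R=Ro.from_euler('xyz',st['tool_rot'])
K=6.25
def crop(i,n,x,y,pts):
    o=cv2.resize(i[y:y+48,x:x+64],None,fx=K,fy=K,interpolation=cv2.INTER_CUBIC)
    o=np.clip(o*1.7,0,255).astype(np.uint8)
    for P,c in pts:
        u=(proj(n,P)-[x,y]+.5)*K;cv2.circle(o,tuple(int(v) for v in u),2,c,-1)
    return o
F=[]
for b,c in((np.array([0,0,ZB]),(0,0,255)),(R.apply([0,0,-ZB]),(0,255,0)),(np.zeros(3),(255,0,0))):
    F+=[(X+b+R.apply([0,y,0]),c) for y in(-.0555,.0555)]
Q=[(case([0,-.022,.018]),(0,0,255)),(case([0,.026,.039]),(0,255,0))]+[(case([a*.06,b*.055,.04]),(255,0,255)) for a in(-1,1) for b in(-1,1)]
o=np.vstack([np.hstack([crop(s,'side',315,148,F),crop(t,'top',322,182,F)]),np.hstack([crop(s,'side',270,195,Q),crop(t,'top',262,175,Q)])])
cv2.imwrite('pics/v10.png',o);print(o.shape)"
```

```text
(600, 800, 3)
```

View pics/v10.png

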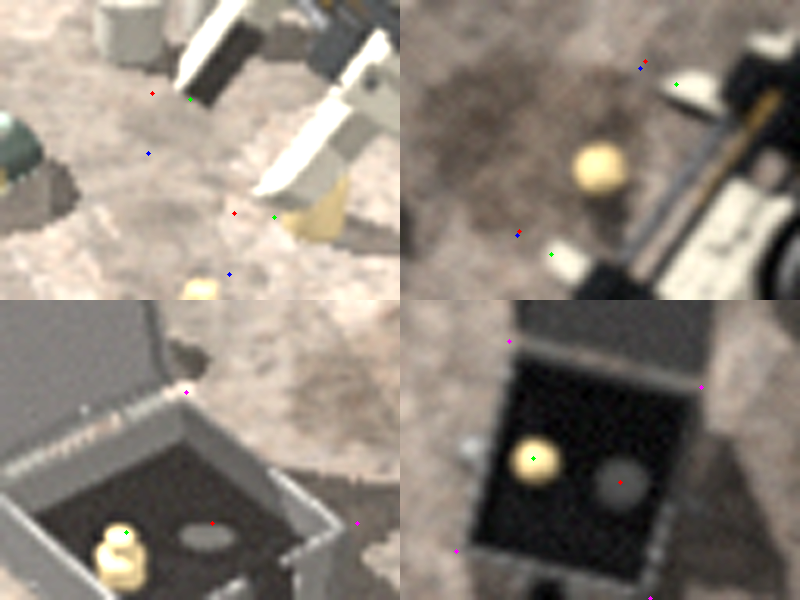

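The tilted view settles it: the finger tips match the green marks, so the fingers sit about 35 mm back along the tool axis. In the top crop the well floor is at (622,484) against a prediction of (620,482), and the stored weight at (536,460) against (533,458). The case is therefore located to about 1 mm.

```bash
sed -i 's/^C=.*;YAW/C=np.array([.527,.027,0]);YAW/; s/^ZB=.034/ZB=.035/' h.py; cat >> h.py <<'E'
def topblob(x0,x1,y0,y1,img=None):
    i=robot.read_camera('top') if img is None else img
    h=cv2.cvtColor(i,cv2.COLOR_RGB2HSV)[y0:y1,x0:x1];m=cv2.inRange(h,(15,75,90),(32,255,255))
    k,_,st,c=cv2.connectedComponentsWithStats(m)
    j=1+np.argmax(st[1:,4]) ;return st[j],c[j]+[x0,y0]
E
python3 -c "
from h import *
t=cv2.imread('pics/t5.png')[:,:,::-1].copy()
st,c=topblob(342,366,196,218,t);W=plane('top',*c,.033);print('W',st,c,W)
st,c=topblob(336-60,300,190,210,t);S=plane('top',*c,.031+.0);print('stored',st,c,S,case([0,.026,.0]))
g=cv2.cvtColor(t,cv2.COLOR_RGB2GRAY)[195:210,290:304];m=(g>22).astype(np.uint8)
k,_,st,c=cv2.connectedComponentsWithStats(m);print('well',[(st[j].tolist(),c[j]+[290,195]) for j in range(1,k)]);
j=1+np.argmin(np.hypot(*(c[1:]-[7,7]).T));print(plane('top',*(c[j]+[290,195]),.006),case([0,-.022,0]))
R=RT()
delta(tgt(W,.06,R,tool=True),R)
print(R.inv().apply([0,0,-.039]))"
```

```text
W [ 7  9  9  8 56] [353.3214 208.1964] [ 0.4993 -0.1894  0.033 ]
stored [ 4  7  7  6 30] [283.2 199.9] [0.5356 0.0528 0.031 ] [0.5338 0.0521 0.    ]
well [([3, 5, 9, 9, 62], array([296.8226, 203.9516])), ([13, 13, 1, 2, 2], array([303. , 208.5]))]
[0.5224 0.0071 0.006 ] [0.5212 0.0058 0.    ]
t 16.9 tcp [ 0.5029 -0.1744  0.0919] [-3.1114 -0.6378  0.8848] F [ 0.2354 -0.0938 -0.4772] open 0.0919 grip 0.0 q [-0.8913  0.5175  1.7724  0.6864  1.1424 -0.6025]
  shift [-0.0253  0.0065  0.0521] turn [ 0.0134  0.0245 -0.0576]
[-0.024   0.      0.0307]
```

Request:
arm_command(moves=[[[-0.012,0.003,0.02],[0.013,0.024,-0.058],0.0918],[[-0.0253,0.0065,0.045],[0.013,0.024,-0.058],0.0918],[[-0.0253,0.0065,0.052],[0.013,0.024,-0.058],0.0918],[[-0.0253,0.0065,0.052],[0.013,0.024,-0.058],0.0918],[[-0.0253,0.0065,0.052],[0.013,0.024,-0.058],0.0918]])

```text
time: 17.4
tool_pos: [0.5147, -0.1681, 0.0375]
tool_rot: [3.137, -0.661, 0.961]
contact_force: [0.2, 0.1, 0.7]
opening: 0.0915
grip_force: 0.0
```

```bash
python3 -c "
from h import *
R=RT();W=(.4993,-.1894)
delta(tgt(W,.021,R,tool=True),R)"
```

```text
t 17.4 tcp [ 0.5147 -0.1681  0.0375] [ 3.1369 -0.661   0.9607] F [0.2434 0.0757 0.69  ] open 0.0915 grip 0.0 q [-0.8759  0.6265  1.7877  0.7462  1.0641 -0.7507]
  shift [-0.0268 -0.0004  0.0319] turn [0.0022 0.0022 0.0032]
```

Request:
arm_command(moves=[[[-0.009,0,0.011],[0,0,0],0.0918],[[-0.018,0,0.022],[0,0,0],0.0918],[[-0.0265,0,0.032],[0,0,0],0.0918],[[-0.0265,0,0.032],[0,0,0],0.06],[[-0.0265,0,0.032],[0,0,0],0.045]], squeeze=12)

```text
time: 17.9
tool_pos: [0.5136, -0.1694, -0.0055]
tool_rot: [3.139, -0.662, 0.959]
contact_force: [0.6, 0.1, 0.1]
opening: 0.0801
grip_force: 0.0
```

Request:
arm_command(moves=[[[0,0,0],[0,0,0],0.04],[[0,0,0],[0,0,0],0.035],[[0,0,0],[0,0,0],0.03],[[0,0,0],[0,0,0],0.02],[[0,0,0],[0,0,0],0.01]])

```text
time: 18.4
tool_pos: [0.5139, -0.1696, -0.0048]
tool_rot: [3.137, -0.661, 0.961]
contact_force: [-0.3, -0.5, 0.9]
opening: 0.0406
grip_force: 0.0
```

```bash
python3 -c "
from h import *
R=RT();W=(.4993,-.1894)
i=robot.read_camera('top');cv2.imwrite('pics/t6.png',i[:,:,::-1])
st,c=topblob(342,366,196,218,i);print(st,c,plane('top',*c,.033))
delta(tgt(W,.021,R,tool=True),R)"
```

```text
[ 7  9  9  7 46] [353.1739 207.9348] [ 0.5003 -0.1889  0.033 ]
t 18.45 tcp [ 0.5139 -0.1696 -0.0049] [ 3.1368 -0.6614  0.961 ] F [-0.3385  0.0875  0.6967] open 0.0363 grip 0.0 q [-0.8792  0.7026  1.8038  0.7831  0.9992 -0.8271]
  shift [ 0.0006 -0.0005 -0.0005] turn [0.0022 0.0018 0.0034]
```

Request:
arm_command(moves=[[[0,0,0],[0,0,0],0.02],[[0,0,0],[0,0,0],0.015],[[0,0,0],[0,0,0],0.01],[[0,0,0],[0,0,0],0.01],[[0,0,0],[0,0,0],0.01]], squeeze=15)

```text
time: 18.95
tool_pos: [0.5139, -0.1696, -0.0049]
tool_rot: [3.137, -0.662, 0.961]
contact_force: [0.2, 0.1, 0.1]
opening: 0.0235
grip_force: 15.0
```

```bash
python3 -c "
from h import *
R=RT();W=(.4993,-.1894)
i=robot.read_camera('top');cv2.imwrite('pics/t7.png',i[:,:,::-1])
for im in(cv2.imread('pics/t6.png')[:,:,::-1].copy(),i):
    st,c=topblob(342,366,196,218,im);print(st,c,plane('top',*c,.033))
delta(tgt(W,.021,R,tool=True),R)"
```

```text
[ 7  9  9  7 46] [353.1739 207.9348] [ 0.5003 -0.1889  0.033 ]
[ 7 10  8  6 34] [352.5882 208.2647] [ 0.4992 -0.1868  0.033 ]
t 19.0 tcp [ 0.5139 -0.1696 -0.0049] [ 3.137  -0.6615  0.9608] F [-0.3844 -0.1067  0.1767] open 0.0232 grip 14.996557352444597 q [-0.8792  0.7028  1.8037  0.7832  0.9992 -0.8272]
  shift [ 0.0006 -0.0005 -0.0006] turn [0.0021 0.0017 0.0032]
```

Request:
arm_command(moves=[[[0.003,0,-0.004],[0,0,0],0.01],[[0.01,0,-0.0125],[0,0,0],0.01],[[0.0185,0,-0.0235],[0,0,0],0.01],[[0.0277,0,-0.0354],[0,0,0],0.01],[[0.0277,0,-0.0354],[0,0,0],0.01]])

```text
time: 19.5
tool_pos: [0.5147, -0.1704, 0.0425]
tool_rot: [3.132, -0.661, 0.964]
contact_force: [-0.3, -0.5, -2.9]
opening: 0.0235
grip_force: 15.0
```

```bash
python3 -c "
from h import *
i=robot.read_camera('top');s=robot.read_camera('side')
cv2.imwrite('pics/t8.png',i[:,:,::-1]);cv2.imwrite('pics/s8.png',s[:,:,::-1])
st,c=topblob(335,375,190,222,i);print(st,c,plane('top',*c,.033+.045))
h=cv2.cvtColor(s,cv2.COLOR_RGB2HSV);m=cv2.inRange(h,(15,75,90),(32,255,255));k,_,S,c2=cv2.connectedComponentsWithStats(m)
for j in range(1,k):
    if S[j][4]>15 and 325<c2[j][0]<375 and 150<c2[j][1]<215:print(S[j],c2[j],tri(c2[j],c))
s0=robot.observe();print(s0['tool_pos'],s0['opening'],s0['grip_force'],s0['contact_force'])
R=Ro.from_euler('xyz',s0['tool_rot']);print('tip',s0['tool_pos']+R.apply([0,0,-.035]))
m=cv2.inRange(h,(15,75,60),(32,255,255))[155:205,325:375]//255
print('\n'.join(''.join('#' if v else '.' for v in r) for r in m))
"
```

```text
[15 14  8  6 38] [353.8421 206.6842] [ 0.5008 -0.1878  0.078 ]
[355 151  13  15  52] [360.8654 157.6538] [ 0.4789 -0.1862  0.1787]
[343 180   8  14  66] [346.4697 187.2879] [ 0.5025 -0.1888  0.0625]
[361 181   9   6  37] [364.9459 183.2973] [ 0.476  -0.1977  0.0878]
[ 0.5139 -0.1697  0.0406] 0.023992429878090173 14.977102532029676 [ 0.0471 -0.6292 -2.4989]
tip [ 0.5014 -0.1872  0.0683]
...............................#####..............
................................#####.............
..............................########............
............................##.##.#####...........
............................#......#####..........
............................##......#####.........
.....................................####.........
......................................####........
.......................................####.......
........................................####......
........................................####......
..................................................
......................................###.........
.....................................#..#.......
[... 1138 characters left out ...]
.....########........................
...................#######........................
....................#####.........................
..................................................
..................................................
..................................................
..................................................
..................................................
..................................................
..................................................
..................................................
..................................................
..................................................
..................................................
```

The weight is held: about 2.5 N load and hanging upright, with its position within 1 mm of expected. Now to the well.

```bash
python3 -c "
from h import *
G=np.array([.5139,-.1696,-.0049]);R=RT();D=np.array([.5226-.4993,.0069+.1894,.006])+R.apply([0,-.0005,0])
P=G+D;print('place',P)
delta(P+[0,0,.07],R);delta(P+[0,0,.02],R);print(R.inv().apply([0,0,-.01]))
import clr
for h in(21,24):print(clr.clear(np.radians(-20),np.radians(38),0,h,-4,3))"
```

```text
place [0.5368 0.027  0.0011]
t 19.6 tcp [ 0.5139 -0.1697  0.0406] [ 3.1351 -0.6608  0.9622] F [ 0.0471 -0.6292 -2.4989] open 0.024 grip 14.977102532029676 q [-0.8791  0.6213  1.7856  0.7426  1.07   -0.7483]
  shift [ 0.1564 -0.0942  0.0824] turn [0.0032 0.0024 0.0043]
t 19.6 tcp [ 0.5139 -0.1697  0.0406] [ 3.1351 -0.6608  0.9622] F [ 0.0471 -0.6292 -2.4989] open 0.024 grip 14.977102532029676 q [-0.8791  0.6213  1.7856  0.7426  1.07   -0.7483]
  shift [ 0.1257 -0.0945  0.1219] turn [0.0032 0.0024 0.0043]
[-0.0062  0.      0.0079]
{'lid': np.float64(16.59635560489674), 'wy': np.float64(3.410824590264788), 'wx': np.float64(18.154040413083067), 'ins': np.float64(5.613861885708879), 'hook': np.float64(37.786834632880414), 'wall': 99, 'store': np.float64(23.969622667008068), 'body': np.float64(18.38405031463408)}
{'lid': np.float64(17.422915604896744), 'wy': np.float64(3.410824590264788), 'wx': np.float64(18.154040413083067), 'ins': np.float64(8.613861885708882), 'hook': np.float64(40.786834632880414), 'wall': 99, 'store': np.float64(23.969622667008068), 'body': np.float64(21.384050314634088)}
```

Request:
arm_command(moves=[[[0.02,-0.008,0.003],[0,0,0],0.01],[[0.042,-0.019,0.01],[0,0,0],0.01],[[0.064,-0.033,0.024],[0,0,0],0.01],[[0.086,-0.047,0.038],[0,0,0],0.01],[[0.104,-0.06,0.05],[0,0,0],0.01]])

```text
time: 20.1
tool_pos: [0.5289, -0.0399, 0.0644]
tool_rot: [3.139, -0.662, 0.96]
contact_force: [0.8, -0.5, -1.9]
opening: 0.0235
grip_force: 15.0
```

Request:
arm_command(moves=[[[0.016,-0.01,0.01],[0,0,0],0.01],[[0.032,-0.02,0.018],[0,0,0],0.01],[[0.044,-0.029,0.027],[0,0,0],0.01],[[0.0524,-0.0342,0.0324],[0,0,0],0.01],[[0.0524,-0.0342,0.0324],[0,0,0],0.01]])

```text
time: 20.6
tool_pos: [0.536, 0.0293, 0.0708]
tool_rot: [3.139, -0.662, 0.962]
contact_force: [-0.8, 0.1, -2.9]
opening: 0.0237
grip_force: 15.0
```

```bash
python3 -c "
from h import *
i=robot.read_camera('top');cv2.imwrite('pics/t9.png',i[:,:,::-1])
h=cv2.cvtColor(i,cv2.COLOR_RGB2HSV);m=cv2.inRange(h,(15,75,90),(32,255,255));k,_,S,c=cv2.connectedComponentsWithStats(m)
for j in range(1,k):
    if S[j][4]>15 and 270<c[j][0]<320 and 170<c[j][1]<235:print(S[j],c[j],plane('top',*c[j],.031),plane('top',*c[j],.110))
P=np.array([.5368,.027,.0011]);R=RT()
delta(P+[0,0,.07],R);delta(P+[0,0,.02],R)"
```

```text
[280 198   7   5  29] [283.2069 200.    ] [0.5352 0.0528 0.031 ] [0.527  0.0461 0.11  ]
[291 199   7   6  28] [294.2143 201.3571] [0.5294 0.0146 0.031 ] [0.5214 0.01   0.11  ]
t 20.65 tcp [0.5364 0.0281 0.0707] [ 3.1375 -0.6613  0.962 ] F [-0.1447 -0.3591 -2.1672] open 0.0233 grip 14.977202847230728 q [-0.5273  0.4644  1.9945  0.9304  0.8679 -0.6083]
  shift [-0.0003  0.001  -0.0007] turn [0.0009 0.0019 0.0042]
t 20.65 tcp [0.5364 0.0281 0.0707] [ 3.1375 -0.6613  0.962 ] F [-0.1447 -0.3591 -2.1672] open 0.0233 grip 14.977202847230728 q [-0.5273  0.4644  1.9945  0.9304  0.8679 -0.6083]
  shift [-0.031   0.0008  0.0387] turn [0.0009 0.0019 0.0042]
```

Request:
arm_command(moves=[[[-0.008,0.0015,0.01],[0,0.001,0.004],0.01],[[-0.016,0.0015,0.02],[0,0.001,0.004],0.01],[[-0.024,0.0015,0.031],[0,0.001,0.004],0.01],[[-0.0305,0.0015,0.039],[0,0.001,0.004],0.01],[[-0.0305,0.0015,0.039],[0,0.001,0.004],0.01]])

```text
time: 21.15
tool_pos: [0.5375, 0.0255, 0.0199]
tool_rot: [-3.14, -0.662, 0.953]
contact_force: [-0.4, -0.2, -2.0]
opening: 0.0234
grip_force: 15.0
```

```bash
python3 -c "
from h import *
i=robot.read_camera('top');cv2.imwrite('pics/t10.png',i[:,:,::-1]);s=robot.read_camera('side');cv2.imwrite('pics/s10.png',s[:,:,::-1])
h=cv2.cvtColor(i,cv2.COLOR_RGB2HSV);m=cv2.inRange(h,(15,75,90),(32,255,255));k,_,S,c=cv2.connectedComponentsWithStats(m)
for j in range(1,k):
    if S[j][4]>12 and 270<c[j][0]<320 and 170<c[j][1]<235:print(S[j],c[j],plane('top',*c[j],.031),plane('top',*c[j],.06))
P=np.array([.5375,.027,.0011]);R=RT()
delta(P,R)"
```

```text
[280 198   7   5  29] [283.2069 200.    ] [0.5352 0.0528 0.031 ] [0.5322 0.0503 0.06  ]
[293 201   7   5  24] [296.1667 202.7917] [0.5241 0.0079 0.031 ] [0.5213 0.0064 0.06  ]
t 21.25 tcp [0.5382 0.0255 0.0212] [ 3.1407 -0.6625  0.9544] F [-0.0533  1.0579 -2.393 ] open 0.0234 grip 14.977142490952247 q [-0.531   0.5687  2.0207  1.0298  0.7965 -0.7521]
  shift [-0.0117 -0.0014  0.0163] turn [ 0.0023  0.0007 -0.0018]
```

```bash
python3 -c "
from h import *
for f,x0,y0,W,z in(('t5',345,200,(.4993,-.1894),.033),('t8',346,198,(.4993,-.1894),.0785),('t9',286,193,(.5226,.0069),.1086),('t10',288,194,(.5226,.0069),.059)):
    i=cv2.imread('pics/%s.png'%f);h=cv2.cvtColor(i,cv2.COLOR_BGR2HSV)
    m=cv2.inRange(h,(12,60,50),(35,255,255))[y0:y0+16,x0:x0+16];k,_,S,c=cv2.connectedComponentsWithStats(m);j=1+np.argmax(S[1:,4])
    print(f,S[j],c[j]+[x0,y0],'pred',proj('top',np.array([*W,z])))
    print('\n'.join(''.join('#' if v else '.' for v in r) for r in m))
"
```

```text
t5 [ 3  3 11 12 86] [353.3023 208.7674] pred [353.3314 208.2085]
.............#..
............#...
............####
.........#...##.
...#...####.....
......#######...
.##..########...
....##########..
....##########..
....##########..
....##########..
....##########..
..#..########...
....######......
...#.#..........
................
t8 [ 4  5 10  9 61] [354.6066 207.    ] pred [354.3405 207.0884]
..##.......#.#..
..#.............
..#.............
................
................
.#....###.......
......#####.....
....########....
#...#########...
....##########..
....##########..
......########..
........######..
...........##...
................
.#..............
t9 [ 5  5  9  8 54] [294.7778 201.6481] pred [295.1604 201.013 ]
................
................
................
................
................
#......###......
#.....######....
##...########...
##...########...
#....#########..
.....#########..
......#######...
........####....
................
................
................
t10 [ 5  6  8  7 47] [296.6383 202.9362] pred [296.019  202.4548]
................
................
................
................
................
................
.......#####....
.....#######....
.....########...
.....########...
.....########...
......#######...
........####....
................
................
................
```

Request:
arm_command(moves=[[[0.0012,-0.0005,0.0009],[0,0,0],0.01],[[0.0,-0.0005,0.0025],[0,0,0],0.01],[[-0.0019,-0.0005,0.0048],[0,0,0],0.01],[[-0.0038,-0.0005,0.0072],[0,0,0],0.01],[[-0.0038,-0.0005,0.0072],[0,0,0],0.01]])

```text
time: 21.75
tool_pos: [0.5382, 0.0277, 0.0128]
tool_rot: [3.141, -0.662, 0.955]
contact_force: [-0.6, 0.4, -2.4]
opening: 0.0234
grip_force: 15.0
```

Request:
arm_command(moves=[[[-0.0005,0,0.0006],[0,0,0],0.01],[[-0.001,0,0.0013],[0,0,0],0.01],[[-0.0015,0,0.0019],[0,0,0],0.01],[[-0.0019,0,0.0024],[0,0,0],0.01],[[-0.0019,0,0.0024],[0,0,0],0.01]])

```text
time: 22.25
tool_pos: [0.5384, 0.0276, 0.01]
tool_rot: [3.14, -0.662, 0.956]
contact_force: [-0.5, -0.5, -2.6]
opening: 0.0237
grip_force: 15.0
```

Request:
arm_command(moves=[[[-0.0006,0,0.0008],[0,0,0],0.01],[[-0.0012,0,0.0016],[0,0,0],0.01],[[-0.0018,0,0.0024],[0,0,0],0.01],[[-0.0025,0,0.0032],[0,0,0],0.01],[[-0.0025,0,0.0032],[0,0,0],0.01]])

```text
time: 22.75
tool_pos: [0.5383, 0.0276, 0.0059]
tool_rot: [3.141, -0.662, 0.955]
contact_force: [0.0, 0.9, -2.2]
opening: 0.0234
grip_force: 15.0
```

Request:
arm_command(moves=[[[-0.0005,0,0.0006],[0,0,0],0.01],[[-0.001,0,0.0013],[0,0,0],0.01],[[-0.0015,0,0.0019],[0,0,0],0.01],[[-0.0019,0,0.0024],[0,0,0],0.01],[[-0.0019,0,0.0024],[0,0,0],0.01]])

```text
time: 23.25
tool_pos: [0.5383, 0.0276, 0.0029]
tool_rot: [3.141, -0.662, 0.956]
contact_force: [-0.2, 0.2, -1.9]
opening: 0.0238
grip_force: 15.0
```

Request:
arm_command(moves=[[[-0.0003,0,0.0004],[0,0,0],0.01],[[-0.0006,0,0.0008],[0,0,0],0.01],[[-0.0009,0,0.0012],[0,0,0],0.01],[[-0.0009,0,0.0012],[0,0,0],0.01],[[-0.0009,0,0.0012],[0,0,0],0.01]])

```text
time: 23.75
tool_pos: [0.5384, 0.0276, 0.0015]
tool_rot: [3.14, -0.662, 0.956]
contact_force: [-0.5, 0.2, -2.6]
opening: 0.0233
grip_force: 15.0
```

Request:
arm_command(moves=[[[-0.0003,0,0.0004],[0,0,0],0.01],[[-0.0006,0,0.0008],[0,0,0],0.01],[[-0.0006,0,0.0008],[0,0,0],0.01],[[-0.0006,0,0.0008],[0,0,0],0.01],[[-0.0006,0,0.0008],[0,0,0],0.01]])

```text
time: 24.25
tool_pos: [0.5386, 0.0276, 0.001]
tool_rot: [3.14, -0.663, 0.956]
contact_force: [-3.1, -1.9, 5.7]
opening: 0.0234
grip_force: 15.0
```

Floor contact felt at the expected height. Release gently with a small opening.

Request:
arm_command(moves=[[[0.0003,0,-0.0004],[0,0,0],0.01],[[0.0003,0,-0.0004],[0,0,0],0.025],[[0.0003,0,-0.0004],[0,0,0],0.0285],[[0.0003,0,-0.0004],[0,0,0],0.0285],[[0.0003,0,-0.0004],[0,0,0],0.0285]])

```text
time: 24.75
tool_pos: [0.5383, 0.0277, 0.0009]
tool_rot: [3.141, -0.662, 0.956]
contact_force: [-0.4, 0.7, -0.2]
opening: 0.0282
grip_force: 0.0
```

```bash
python3 -c "
from h import *
P=np.array([.5383,.0276,.0011]);R=RT()
delta(P+[0,0,.02],R);delta(P+[0,0,.08],R)
i=robot.read_camera('top');c=topblob(288,304,194,210,i);print(c)"
```

```text
t 24.75 tcp [0.5383 0.0277 0.0009] [ 3.1406 -0.6624  0.9556] F [-0.4236  0.6721 -0.2037] open 0.0282 grip 0.0 q [-0.5264  0.6123  2.0303  1.0784  0.7685 -0.8166]
  shift [ 0.0124  0.     -0.016 ] turn [ 0.0017  0.0008 -0.0009]
t 24.75 tcp [0.5383 0.0277 0.0009] [ 3.1406 -0.6624  0.9556] F [-0.4236  0.6721 -0.2037] open 0.0282 grip 0.0 q [-0.5264  0.6123  2.0303  1.0784  0.7685 -0.8166]
  shift [ 0.0493  0.0001 -0.0633] turn [ 0.0017  0.0008 -0.0009]
(array([7, 9, 4, 3, 7], dtype=int32), array([296.4286, 204.1429]))
```

Request:
arm_command(moves=[[[0.0031,0,-0.004],[0,0,0],0.0285],[[0.0074,0,-0.0095],[0,0,0],0.0285],[[0.0124,0,-0.016],[0,0,0],0.0285],[[0.022,0,-0.028],[0,0,0],0.0285],[[0.034,0,-0.0435],[0,0,0],0.03]])

```text
time: 25.3
tool_pos: [0.5381, 0.0278, 0.0569]
tool_rot: [3.141, -0.662, 0.955]
contact_force: [0.6, 0.3, -0.4]
opening: 0.0297
grip_force: 0.0
```

Request:
arm_command(moves=[[[0.0154,0,-0.0197],[0,0,0],0.0],[[0.031,0,-0.0394],[0,0,0],0.0],[[0.046,0,-0.059],[0,0,0],0.0],[[0.062,0,-0.079],[0,0,0],0.0],[[0.074,0,-0.0946],[0,0,0],0.0]])

```text
time: 25.8
tool_pos: [0.5384, 0.0278, 0.1786]
tool_rot: [3.138, -0.662, 0.957]
contact_force: [1.0, -0.2, -0.7]
opening: 0.0007
grip_force: 0.0
```

```bash
python3 -c "
from h import *
i=robot.read_camera('top');cv2.imwrite('pics/t11.png',i[:,:,::-1]);s=robot.read_camera('side');cv2.imwrite('pics/s11.png',s[:,:,::-1])
h=cv2.cvtColor(i,cv2.COLOR_RGB2HSV);m=cv2.inRange(h,(12,60,50),(35,255,255))[193:212,276:306]
k,_,S,c=cv2.connectedComponentsWithStats(m)
for j in range(1,k):
  if S[j][4]>15: print(S[j],c[j]+[276,193])
print('pred',proj('top',case([0,.026,.031])),proj('top',np.array([.5226,.0069,.039])))
print('\n'.join(''.join('#' if v else '.' for v in r) for r in m))
h=cv2.cvtColor(s,cv2.COLOR_RGB2HSV);m=cv2.inRange(h,(12,60,50),(35,255,255))[225:250,280:315]
print('\n'.join(''.join('#' if v else '.' for v in r) for r in m))
delta([.5,0,.1])
for X in ([.0,-.022,.006],[0,-.022,.047]):print(proj('side',case(X))-[280,225])"
```

```text
[ 4  4  8  7 45] [283.2    200.1333]
pred [283.4069 200.3994] [296.3492 203.0093]
..............................
..............................
..............................
..............................
.....####.....................
.....######...................
....#######...................
....########..................
....########..................
....#######...................
.....#####....................
..............................
..............................
..............................
..............................
..............................
..............................
..............................
..............................
...................#########.......
..................##########.......
..................##########.......
..................##########.......
..................##########.......
........#.........##########.......
.......#####......##########.......
......######......##########.......
......######.......#########.......
.....#########.....########........
.....#########........#............
.....#########.....................
.....#########.....................
.....#########.....................
......########.....................
.......######......................
.........####......................
...................................
...................................
...................................
...................................
...................................
...................................
...................................
...................................
t 25.9 tcp [0.5395 0.0273 0.1795] [ 3.1326 -0.663   0.9603] F [ 0.4017  0.4545 -1.3288] open 0.0002 grip 0.0 q [-0.5259  0.2822  1.8759  0.7774  1.0617 -0.3332]
  shift [-0.0844 -0.017   0.0348] turn None
[24.0121  8.37  ]
[23.9835 -2.7819]
```

The weight stands in the well. Next, bring the closed gripper upright and go over behind the lid.

```bash
cat >> h.py <<'E'
def lidpt(x,z):return case([x,0,z-ZB])  # reported TCP (tool down) for true tip centre at case x, height z
E
python3 -c "
from h import *
R=down(YAW)
delta(lidpt(.150,.225),R);print(lidpt(.15,.115))"
```

```text
t 25.9 tcp [0.5395 0.0273 0.1795] [ 3.1326 -0.663   0.9603] F [ 0.4017  0.4545 -1.3288] open 0.0002 grip 0.0 q [-0.5259  0.2822  1.8759  0.7774  1.0617 -0.3332]
  shift [0.0407 0.1309 0.0196] turn [-0.3977 -0.5818  1.1748]
[ 0.6718 -0.0123  0.08  ]
```

Request:
arm_command(moves=[[[0.012,0.026,-0.005],[-0.04,-0.058,0.117],0.0],[[0.024,0.052,-0.005],[-0.08,-0.116,0.235],0.0],[[0.036,0.078,-0.002],[-0.119,-0.175,0.352],0.0],[[0.046,0.105,0.0],[-0.159,-0.233,0.47],0.0],[[0.053,0.131,0.004],[-0.199,-0.291,0.587],0.0]])

```text
time: 26.4
tool_pos: [0.668, -0.0108, 0.2057]
tool_rot: [-3.028, -0.356, 0.36]
contact_force: [0.7, -0.5, 0.0]
opening: 0.0
grip_force: 0.0
```

Request:
arm_command(moves=[[[0,0,0],[-0.04,-0.058,0.117],0.0],[[0,0,0],[-0.08,-0.116,0.235],0.0],[[0,0,0],[-0.119,-0.175,0.352],0.0],[[0,0,0],[-0.159,-0.233,0.47],0.0],[[0,0,0],[-0.199,-0.291,0.587],0.0]])

```text
time: 26.9
tool_pos: [0.6668, -0.0102, 0.205]
tool_rot: [-3.124, -0.017, -0.212]
contact_force: [0.5, 0.7, -0.6]
opening: 0.0007
grip_force: 0.0
```

```bash
python3 -c "
from h import *
R=down(YAW)
delta(lidpt(.150,.115),R)
i=robot.read_camera('top');cv2.imwrite('pics/t12.png',i[:,:,::-1])
h=cv2.cvtColor(i,cv2.COLOR_RGB2HSV);m=cv2.inRange(h,(12,60,50),(35,255,255))[193:212,276:306]
print('\n'.join(''.join('#' if v else '.' for v in r) for r in m))"
```

```text
t 26.9 tcp [ 0.6668 -0.0102  0.205 ] [-3.1239 -0.0171 -0.2125] F [ 0.4583  0.6546 -0.5634] open 0.0007 grip 0.0 q [-0.1389  0.5904  1.0759  0.0165  1.4569  1.6425]
  shift [0.0031 0.0032 0.1251] turn [-0.0182 -0.0167  0.0527]
..............................
..............................
..............................
..............................
..............................
..............................
..............................
..............................
..............................
..............................
..............................
..............................
..............................
..............................
..............................
..............................
..............................
..............................
..............................
```

Request:
arm_command(moves=[[[0.003,0.003,0.03],[-0.018,-0.017,0.053],0.0],[[0.003,0.003,0.06],[-0.018,-0.017,0.053],0.0],[[0.003,0.003,0.09],[-0.018,-0.017,0.053],0.0],[[0.003,0.003,0.115],[-0.018,-0.017,0.053],0.0],[[0.003,0.003,0.125],[-0.018,-0.017,0.053],0.0]])

```text
time: 27.45
tool_pos: [0.6704, -0.012, 0.0768]
tool_rot: [-3.139, 0.003, -0.259]
contact_force: [-1.2, 0.3, -0.6]
opening: 0.0005
grip_force: 0.0
```

Request:
arm_command(moves=[[[-0.01,0,0],[0,0,0],0.0],[[-0.02,0,0],[0,0,0],0.0],[[-0.03,0,0],[0,0,0],0.0],[[-0.038,0,0],[0,0,0],0.0],[[-0.045,0,0],[0,0,0],0.0]])

```text
time: 27.95
tool_pos: [0.6295, -0.0007, 0.0814]
tool_rot: [-3.138, -0.005, -0.26]
contact_force: [1.8, -0.3, 1.8]
opening: 0.0007
grip_force: 0.9
```

```bash
python3 -c "
from h import *
delta(lidpt(.075,.115),down(YAW))
s0=robot.observe();print(Ro.from_euler('z',YAW).inv().apply(s0['tool_pos']-C))"
```

```text
t 27.95 tcp [ 0.6295 -0.0007  0.0814] [-3.1385 -0.005  -0.2603] F [ 1.8158 -0.2926  1.7799] open 0.0007 grip 0.8504108097986318 q [-0.1241  0.622   1.3677  0.0026  1.1464  1.7059]
  shift [-0.0312 -0.      0.0012] turn [-0.0031 -0.005   0.0047]
[0.1062 0.0001 0.0814]
```

Request:
arm_command(moves=[[[-0.012,0,0],[0,0,0],0.0],[[-0.024,0,0],[0,0,0],0.0],[[-0.036,0,0],[0,0,0],0.0],[[-0.048,0,0],[0,0,0],0.0],[[-0.06,0,0.001],[0,0,0],0.0]])

```text
time: 28.45
tool_pos: [0.5719, 0.0148, 0.08]
tool_rot: [-3.139, -0.006, -0.26]
contact_force: [2.9, -0.4, 0.8]
opening: 0.0005
grip_force: 1.4
```

Request:
arm_command(moves=[[[-0.008,0,0.001],[0,0,0],0.0],[[-0.016,0,0.003],[0,0,0],0.0],[[-0.022,0,0.005],[0,0,0],0.0],[[-0.028,0,0.006],[0,0,0],0.0],[[-0.03,0,0.007],[0,0,0],0.0]])

```text
time: 28.95
tool_pos: [0.5418, 0.0228, 0.0721]
tool_rot: [-3.139, -0.002, -0.261]
contact_force: [2.3, -0.2, 0.3]
opening: 0.0007
grip_force: 1.0
```

```bash
cat > st.py <<'E'
from h import *
s0=robot.observe();p=Ro.from_euler('z',YAW).inv().apply(s0['tool_pos']-C);print(s0['time'],'case x,y, true z',p+[0,0,ZB],'F',s0['contact_force'],s0['tool_rot'])
E
python3 st.py
```

```text
28.95 case x,y, true z [ 0.0153 -0.0002  0.1071] F [ 2.2562 -0.177   0.2547] [-3.1391 -0.0023 -0.2607]
```

Request:
arm_command(moves=[[[-0.008,0,0.004],[0,0,0],0.0],[[-0.015,0,0.009],[0,0,0],0.0],[[-0.022,0,0.015],[0,0,0],0.0],[[-0.029,0,0.02],[0,0,0],0.0],[[-0.035,0,0.025],[0,0,0],0.0]])

```text
time: 29.45
tool_pos: [0.5077, 0.0319, 0.0466]
tool_rot: [-3.139, -0.002, -0.261]
contact_force: [2.1, -0.5, 2.3]
opening: 0.0004
grip_force: 1.2
```

```bash
python3 st.py
```

```text
29.45 case x,y, true z [-0.0199 -0.0003  0.0816] F [ 2.0615 -0.5201  2.3139] [-3.1391 -0.0021 -0.2608]
```

Request:
arm_command(moves=[[[-0.005,0,0.004],[0,0,0],0.0],[[-0.01,0,0.008],[0,0,0],0.0],[[-0.014,0,0.012],[0,0,0],0.0],[[-0.014,0,0.015],[0,0,0],0.0],[[-0.014,0,0.015],[0,0,0],0.0]])

```text
time: 29.95
tool_pos: [0.4938, 0.0356, 0.0315]
tool_rot: [-3.139, 0.0, -0.261]
contact_force: [-1.5, 0.7, 2.7]
opening: 0.0006
grip_force: 1.2
```

Request:
arm_command(moves=[[[0,0,0.001],[0,0,0],0.0],[[0,0,0.002],[0,0,0],0.0],[[0,0,0.003],[0,0,0],0.0],[[0,0,0.003],[0,0,0],0.0],[[0,0,0.003],[0,0,0],0.0]])

```text
time: 30.45
tool_pos: [0.495, 0.0354, 0.0291]
tool_rot: [-3.139, -0.002, -0.261]
contact_force: [-1.9, -0.3, 2.6]
opening: 0.0003
grip_force: 1.3
```

Request:
arm_command(moves=[[[0,0,0.0005],[0,0,0],0.0],[[0,0,0.001],[0,0,0],0.0],[[0,0,0.0015],[0,0,0],0.0],[[0,0,0.002],[0,0,0],0.0],[[0,0,0.002],[0,0,0],0.0]])

```text
time: 30.95
tool_pos: [0.4949, 0.0354, 0.0273]
tool_rot: [-3.139, -0.002, -0.261]
contact_force: [-3.5, 0.6, 5.8]
opening: 0.0004
grip_force: 2.8
```

Request:
arm_command(moves=[[[0,0,0.0005],[0,0,0],0.0],[[0,0,0.001],[0,0,0],0.0],[[0,0,0.0015],[0,0,0],0.0],[[0,0,0.0015],[0,0,0],0.0],[[0,0,0.0015],[0,0,0],0.0]])

```text
time: 31.45
tool_pos: [0.4946, 0.0355, 0.0259]
tool_rot: [-3.139, -0.002, -0.261]
contact_force: [-3.6, 1.1, 6.4]
opening: 0.0006
grip_force: 3.5
```

```bash
python3 st.py
```

```text
31.45 case x,y, true z [-0.0334 -0.0003  0.0609] F [-3.6281  1.1386  6.3774] [-3.139  -0.0019 -0.2609]
```

Request:
arm_command(moves=[[[0,0,0.0003],[0,0,0],0.0],[[0,0,0.0006],[0,0,0],0.0],[[0,0,0.001],[0,0,0],0.0],[[0,0,0.001],[0,0,0],0.0],[[0,0,0.001],[0,0,0],0.0]])

```text
time: 31.95
tool_pos: [0.4944, 0.0355, 0.025]
tool_rot: [-3.139, -0.002, -0.261]
contact_force: [-4.9, 0.6, 8.4]
opening: 0.0003
grip_force: 4.2
```

Request:
arm_command(moves=[[[0,0,0.0003],[0,0,0],0.0],[[0,0,0.0006],[0,0,0],0.0],[[0,0,0.001],[0,0,0],0.0],[[0,0,0.001],[0,0,0],0.0],[[0,0,0.001],[0,0,0],0.0]])

```text
time: 32.45
tool_pos: [0.4943, 0.0356, 0.0241]
tool_rot: [-3.139, -0.001, -0.261]
contact_force: [-6.3, 1.2, 10.8]
opening: 0.0009
grip_force: 5.2
```

Request:
arm_command(moves=[[[-0.0005,0,0.0003],[0,0,0],0.0],[[-0.001,0,0.0006],[0,0,0],0.0],[[-0.001,0,0.0008],[0,0,0],0.0],[[-0.001,0,0.0008],[0,0,0],0.0],[[-0.001,0,0.0008],[0,0,0],0.0]])

```text
time: 32.95
tool_pos: [0.4942, 0.0357, 0.0235]
tool_rot: [-3.139, -0.003, -0.261]
contact_force: [-5.2, 0.1, 10.0]
opening: 0.0006
grip_force: 4.8
```

```bash
python3 st.py
```

```text
32.95 case x,y, true z [-0.034  -0.0002  0.0585] F [-5.1599  0.0979  9.957 ] [-3.139  -0.003  -0.2608]
```

Request:
arm_command(moves=[[[-0.0005,0,0.0003],[0,0,0],0.0],[[-0.001,0,0.0006],[0,0,0],0.0],[[-0.001,0,0.0008],[0,0,0],0.0],[[-0.001,0,0.0008],[0,0,0],0.0],[[-0.001,0,0.0008],[0,0,0],0.0]])

```text
time: 33.45
tool_pos: [0.4939, 0.0357, 0.0225]
tool_rot: [-3.139, -0.004, -0.261]
contact_force: [-2.2, -0.6, 4.5]
opening: 0.0004
grip_force: 2.6
```

Request:
arm_command(moves=[[[0,0,0.0003],[0,0,0],0.0],[[0,0,0.0006],[0,0,0],0.0],[[0,0,0.0006],[0,0,0],0.0],[[0,0,0.0006],[0,0,0],0.0],[[0,0,0.0006],[0,0,0],0.0]])

```text
time: 33.95
tool_pos: [0.4937, 0.0358, 0.0217]
tool_rot: [-3.139, -0.004, -0.261]
contact_force: [-2.1, 0.3, 4.3]
opening: 0.0004
grip_force: 2.6
```

The force dropped from 12 to 5 N, so the hook snapped in. One small extra push, then lift away slowly.

Request:
arm_command(moves=[[[0,0,0.0003],[0,0,0],0.0],[[0,0,0.0006],[0,0,0],0.0],[[0,0,0.0006],[0,0,0],0.0],[[0,0,0.0006],[0,0,0],0.0],[[0,0,0.0006],[0,0,0],0.0]])

```text
time: 34.45
tool_pos: [0.4937, 0.0358, 0.0212]
tool_rot: [-3.139, -0.004, -0.261]
contact_force: [-1.1, 0.5, 5.8]
opening: 0.0004
grip_force: 2.8
```

Request:
arm_command(moves=[[[0,0,-0.002],[0,0,0],0.0],[[0,0,-0.004],[0,0,0],0.0],[[0,0,-0.006],[0,0,0],0.0],[[0,0,-0.008],[0,0,0],0.0],[[0,0,-0.008],[0,0,0],0.0]])

```text
time: 34.95
tool_pos: [0.494, 0.0357, 0.0294]
tool_rot: [-3.139, -0.005, -0.261]
contact_force: [2.7, -1.4, 1.8]
opening: 0.0006
grip_force: 1.0
```

Request:
arm_command(moves=[[[0,0,-0.002],[0,0,0],0.0],[[0,0,-0.004],[0,0,0],0.0],[[0,0,-0.006],[0,0,0],0.0],[[0,0,-0.006],[0,0,0],0.0],[[0,0,-0.006],[0,0,0],0.0]])

```text
time: 35.45
tool_pos: [0.4932, 0.0359, 0.0349]
tool_rot: [-3.139, -0.003, -0.261]
contact_force: [2.0, -0.8, 1.1]
opening: 0.0006
grip_force: 1.0
```

```bash
python3 -c "
from h import *
F=[(robot.read_camera('top'),robot.observe()['contact_force'])[1] for _ in range(4)];print(np.mean(F,0),robot.observe()['tool_pos'])"; python3 st.py
```

```text
[ 1.7532 -0.6624  1.7992] [0.4932 0.0359 0.0348]
35.65 case x,y, true z [-0.035  -0.0003  0.0698] F [ 1.4798 -1.2994  1.633 ] [-3.139  -0.0027 -0.2609]
```

The lid followed the fingers up, so it isn't latched yet. Pressing again, deeper, until the hard stop is felt.

Request:
arm_command(moves=[[[0,0,0.002],[0,0,0],0.0],[[0,0,0.004],[0,0,0],0.0],[[0,0,0.006],[0,0,0],0.0],[[0,0,0.008],[0,0,0],0.0],[[0,0,0.01],[0,0,0],0.0]])

```text
time: 36.15
tool_pos: [0.4914, 0.0363, 0.0246]
tool_rot: [-3.139, 0.001, -0.261]
contact_force: [-7.2, 1.9, 11.6]
opening: 0.0005
grip_force: 5.7
```

Request:
arm_command(moves=[[[0,0,0.0006],[0,0,0],0.0],[[0,0,0.0012],[0,0,0],0.0],[[0,0,0.0018],[0,0,0],0.0],[[0,0,0.002],[0,0,0],0.0],[[0,0,0.002],[0,0,0],0.0]])

```text
time: 36.65
tool_pos: [0.4917, 0.0362, 0.0225]
tool_rot: [-3.139, 0.0, -0.261]
contact_force: [-3.7, 1.2, 5.0]
opening: 0.0006
grip_force: 2.7
```

Request:
arm_command(moves=[[[0,0,0.0004],[0,0,0],0.0],[[0,0,0.0008],[0,0,0],0.0],[[0,0,0.001],[0,0,0],0.0],[[0,0,0.001],[0,0,0],0.0],[[0,0,0.001],[0,0,0],0.0]])

```text
time: 37.15
tool_pos: [0.4915, 0.0363, 0.0214]
tool_rot: [-3.139, 0.001, -0.261]
contact_force: [-5.7, 1.8, 4.6]
opening: 0.0006
grip_force: 2.9
```

Request:
arm_command(moves=[[[0,0,0.0004],[0,0,0],0.0],[[0,0,0.0008],[0,0,0],0.0],[[0,0,0.0008],[0,0,0],0.0],[[0,0,0.0008],[0,0,0],0.0],[[0,0,0.0008],[0,0,0],0.0]])

```text
time: 37.65
tool_pos: [0.4932, 0.0359, 0.0208]
tool_rot: [-3.139, -0.003, -0.261]
contact_force: [-1.1, -1.1, 0.9]
opening: 0.0005
grip_force: 0.4
```

Request:
arm_command(moves=[[[0,0,0.0003],[0,0,0],0.0],[[0,0,0.0006],[0,0,0],0.0],[[0,0,0.0008],[0,0,0],0.0],[[0,0,0.0008],[0,0,0],0.0],[[0,0,0.0008],[0,0,0],0.0]])

```text
time: 38.15
tool_pos: [0.4933, 0.0359, 0.0203]
tool_rot: [-3.139, -0.003, -0.261]
contact_force: [-2.4, 0.0, 4.3]
opening: 0.0004
grip_force: 2.4
```

Request:
arm_command(moves=[[[0,0,-0.001],[0,0,0],0.0],[[0,0,-0.002],[0,0,0],0.0],[[0,0,-0.003],[0,0,0],0.0],[[0,0,-0.004],[0,0,0],0.0],[[0,0,-0.005],[0,0,0],0.0]])

```text
time: 38.65
tool_pos: [0.4932, 0.0359, 0.0252]
tool_rot: [-3.139, -0.003, -0.261]
contact_force: [-0.8, 0.7, 1.3]
opening: 0.0003
grip_force: 0.0
```

```bash
python3 -c "
from h import *
F=[(robot.read_camera('top'),robot.observe()['contact_force'])[1] for _ in range(4)];print(np.mean(F,0),robot.observe()['tool_pos'],robot.observe()['grip_force'])"
```

```text
[ 0.0459 -0.2193 -0.2208] [0.4932 0.0359 0.0252] 0.0
```

No contact any more, so the lid is latched. Lift clear and verify.

Request:
arm_command(moves=[[[0,0,-0.03],[0,0,0],0.0],[[0,0.02,-0.06],[0,0,0],0.0],[[0,0.05,-0.09],[0,0,0],0.0],[[0,0.09,-0.11],[0,0,0],0.0],[[0,0.13,-0.12],[0,0,0],0.0]])

```text
time: 39.35
tool_pos: [0.4598, -0.0912, 0.1469]
tool_rot: [-3.139, -0.006, -0.26]
contact_force: [0.2, 0.1, -0.3]
opening: 0.0004
grip_force: 0.0
```

Request:
arm_command(moves=[[[0,0.04,0],[0,0,0],0.0],[[0,0.08,0],[0,0,0],0.0],[[0,0.12,0],[0,0,0],0.0],[[0,0.15,0],[0,0,0],0.0],[[0,0.15,0],[0,0,0],0.0]])

```text
time: 39.85
tool_pos: [0.4198, -0.238, 0.1444]
tool_rot: [-3.14, -0.003, -0.265]
contact_force: [-0.5, 0.1, -0.4]
opening: 0.0006
grip_force: 0.0
```

```bash
python3 lid.py; python3 -c "
from h import *
print(robot.observe()['contact_force'],robot.observe()['time'])
s=robot.read_camera('side').astype(int);a=cv2.imread('pics/side0.png')[:,:,::-1].astype(int)
d=np.abs(s-a).max(2);print('side case diff',d[205:258,268:326].mean(),(d[205:258,268:326]>40).mean())
t=robot.read_camera('top').astype(int);a=cv2.imread('pics/top0.png')[:,:,::-1].astype(int);d=np.abs(t-a).max(2);print('top case diff',d[182:222,272:310].mean(),(d[182:222,272:310]>40).mean())"
```

```text
165 [(np.float64(93.0), np.float64(94.0)), (np.float64(83.0), np.float64(84.0)), (np.float64(79.0), np.float64(79.0)), (np.float64(93.0), np.float64(94.0))]
173 [(np.float64(90.0), np.float64(92.0)), (np.float64(69.0), np.float64(70.0)), (np.float64(77.0), np.float64(78.0)), (np.float64(83.0), np.float64(84.0))]
181 [(np.float64(90.0), np.float64(89.0)), (np.float64(90.0), np.float64(88.0)), (np.float64(82.0), np.float64(81.0)), (np.float64(82.0), np.float64(82.0))]
189 [(np.float64(88.0), np.float64(89.0)), (np.float64(87.0), np.float64(89.0)), (np.float64(87.0), np.float64(89.0)), (np.float64(77.0), np.float64(88.0))]
197 [(np.float64(87.0), np.float64(89.0)), (np.float64(86.0), np.float64(89.0)), (np.float64(82.0), np.float64(89.0)), (np.float64(67.0), np.float64(81.0))]
205 [(np.float64(88.0), np.float64(88.0)), (np.float64(87.0), np.float64(88.0)), (np.float64(77.0), np.float64(90.0)), (np.float64(56.0), np.float64(69.0))]
213 [(np.float64(68.0), np.float64(68.0)), (np.float64(75.0), np.float64(77.0)), (np.float64(71.0), np.float64(86.0)), (np.float64(44.0), np.float64(56.0))]
[-0.3112  0.9525 -0.3668] 39.9
side case diff 8.298959011060507 0.009759271307742356
top case diff 7.235526315789474 0.0
```

Both views match the initial shut-lid state and nothing is in contact, so I'm handing in.

```bash
python3 -c "
from cell import robot
print(robot.hand_in())"
```

```text
the job is handed in; nothing more can be done
None
```

The job is handed in at about 40 s: the lid popped open, the small weight was set down and released in the empty well, and the lid latched shut on the second press. In the last pictures the case looks as it did at the start, but the shut lid hides the weight and the hand-in returned no verdict.

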